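Put the napkin ring away in the push-to-open drawer

TASK

Put the silver napkin ring away in the walnut drawer box. Its drawer has no handle: press the front in gently until the catch lets go, then take your hand away at once so that the drawer springs out freely, and draw it on out to its stop. Set the ring down on the felt inside without dropping it, leave the drawer open for the rest of the set, and leave the cup, the goblet and the tin box alone.

Things in the scene. Friction and masses are not known exactly. Their poses are not given: they have to be found in the camera images.
- cabinet: Low dark walnut drawer box fixed to the table: carcass 250 deep (x) x 240 wide (y) x 74 mm high, one drawer, no handle, front towards the robot. Origin on the table: the carcass runs from x = -120 mm (front edge) to x = +130 mm (back), y centred; x points from front to back, z up. A thin book lies on its top from x = 0 mm back, up to z = 90 mm.
- panel (a point): Fixed point of the carcass, x = -120, z = 38 mm (axes as the box), behind the middle of the drawer front: a flat pale wood panel 14 mm thick, 238 wide, z = 5 to 71 mm, that stands before the carcass. Shut, the gap behind the panel is 4 to 16 mm, different for each box and not measured: the panel's outer face lies 18 to 30 mm out (-x) from this point.
- latch (a point): Middle of the carcass's top front edge; the touch latch is hidden far behind it. A hook holds the shut drawer against an ejector (about 6.5 N at the panel). It lets go only once the panel is pushed 2.3 to 2.8 mm in from shut, at about 8 to 9 N; 3.2 mm in is a solid stop, and over 14 N in all on the shut drawer breaks the latch. Let go, the hook stays off: ease the hand and the drawer comes out.
- drawer (a joint): How far the drawer is out along the box's -x, m: 0 shut, down to -0.003 pressed in, about 0.06 once sprung out (at up to 0.15 m/s; holding it back with 3 N strains the ejector, so back off along -x at 0.2 m/s or more), 0.13 at its stop. Sliding friction 1 to 2 N; it stays where left. Sprung out, over 60 mm are free behind the panel to pinch it from above.
- drawer_space (a point): Fixed point of the box, x = -190, y = 0, z = 16 mm (axes as the box): the height of the drawer's felt floor, in the middle of the space that lies open to above when the drawer is fully out. That space then runs from 64 mm or more before this point (inner side of the panel) to 70 mm behind it (carcass edge), 194 mm wide in y; drawer walls up to z = 55 mm.
- ring_mid (a point): Centre of the silver napkin ring: a metal tube, outer diameter 45, inner 37, height 28 mm, standing on end on the table (its axis z), this point 14 mm above its foot. About 70 g.
- cup: White ceramic mug, 84 mm across, 58 mm high, handle on its +y side; origin at the centre of its underside. To be left alone.
- goblet: Clear glass goblet, 66 mm across, 120 mm high; origin at the centre of its foot. To be left alone.
- tin_box: Aluminium box with a lid on four ball feet, 106 x 156 mm, 88 mm high with its knob; origin at the centre of its underside. To be left alone.
Things that resemble listed ones, but are neither listed nor needed, are in the scene too. There is more than one size of the part that bears ring_mid; the job needs the middle-sized.

How it is judged:
On the way, in this order (a step that is already met when the one before it is completed fails the run):
1. the drawer has sprung out by itself, with no hand on it (value of joint drawer between 0.045 and 0.08 m and contact force between each of the fingers, the arm and cabinet below 0.2 N), for 0.2 s.
2. the drawer is drawn out to its stop (value of joint drawer above 0.12 m), for 0.1 s.
At the end, for the whole second after the job is handed in: The drawer stands at least 115 mm out, the napkin ring rests on the drawer floor inside the four walls (standing or lying), released and still (value of joint drawer above 0.115 m and x of ring_mid in the frame of cabinet between -0.26 and -0.07 m and y of ring_mid in the frame of cabinet between -0.09 and 0.09 m and height (world z) of ring_mid between 0.022 and 0.045 m and linear speed of ring below 0.02 m/s and contact force between the fingers and ring below 0.05 N); the robot touches nothing.
It fails at once if the drawer front pressed with more than 14 N while shut (value of joint drawer below 0.01 m and contact force between any of the fingers, the arm and cabinet above 14 N).
It fails at once if the drawer held back or pulled (over 3 N) while it springs out (value of joint drawer between 0.012 and 0.04 m and contact force between any of the fingers, the arm and cabinet above 3 N).
It fails at once if the ring dropped (falls free at over 0.7 m/s) (contact force between the fingers and ring below 0.05 N and linear speed of ring above 0.7 m/s).
It fails at once if cup, goblet or tin box pushed more than 15 mm (distance of any of cup, goblet, tin_box from where it was at the start of the episode above 0.015 m).
It also fails if it takes over 69 s, if anything falls off the work surface, if the arm or the gripper's body presses on something with over 40 N, if the wrist force passes 120 N, or if a joint passes its speed limit or range.

ROBOT

A 6-joint arm with a two-finger parallel gripper is mounted at the origin on the work surface. World frame = base frame: x ahead of the robot, y to its left, z up, the work surface at z = 0. Lengths are in m, angles in rad, forces in N, time in s.
With the tool pointing down it reaches from about 0.25 to 0.775 m from the base axis. Payload 8.9 kg.
Tool frame: the origin (TCP) lies at the very end of the fingers, on their centre line; the grasp point (between the pads) lies pinch_z behind it (pinch_z is the distance from the TCP to the grasp point, in m); z points along the fingers, y is the direction in which the jaws open and shut (so a half turn about z gives the same grasp; the last joint's range is limited). The gripper opens to 85 mm and grips with 20 to 120 N. Pads are 22 mm wide; open, the fingers measure 114 mm over their backs; the gripper's body (76 mm by 85 mm) begins 54 mm behind the grasp point. The pads swing forward as they close: fully open they stand 13 mm farther back than shut.
Start: joints at [1.207, 0.291, -0.153, 1.127, 0, 1.431], TCP at [0.117, 0.512, 0.203] pointing down, gripper open.
Joint ranges: [-2.52, 2.52], [-0.91, 1.74], [-1.3, 1.37], [-1.96, 2.02], [-1.52, 1.47], [-3.14, 3.14]. Speed limits (rad/s): [2.22, 2.22, 2.79, 3.14, 3.14, 3.14].

INTERFACE

Orientations are given as a unit quaternion [w, x, y, z].
In Python, from rig import * gives the robot as it stands. The module is installed in compiled form; this text tells all that it offers.
- The arm moves only by the tool servo_tool, never from a script. Its arguments are lists of equal length, an entry for each row: "translation": the shift along the tool's x, y, z in mm, a list of three; "rot": the turn, a rotation vector about the tool's x, y, z in rad, a list of three. In form: {"translation": [[x, y, z], ...], "rot": [[ax, ay, az], ...]}. A call has 1 to 10 rows; each row shifts and turns the pose as measured when the row begins, along the tool's axes as they then stand; what a row does not reach is not made up. A row lasts 1/12 s, in which the tool goes at most 41.7 mm and 7.16 degrees, less where a joint would pass 70% of its speed; a pose out of reach is approached as far as the arm can. A call with a gripper value outside its range is refused whole. "jaw" is the closure, from -1 (fully open) to 1 (shut), so that 0 is half open, set as the call begins (left out, the last holds). The fingers move at their own pace and stop on an object; "grip_force" is the grip in N (left out, the last holds). Time passes only in rows, so rows that do not move let the fingers close. It gives the time, the measured TCP pose, the force and the opening at its end, in the units of the state.
- read_state(): the state, without advancing time (a new reading comes with each control period).
- grab_frame(name): name is "scene" or "top"; returns (picture, depth): 384x512x3 uint8, red, green, blue; 384x512 float32, m along the optical axis (not along the pixel's ray), 0 where there is no reading.
- calibration(name): a dict with "intrinsics" (3x3 intrinsics, pixels), "D" ([k1, k2, p1, p2, k3] as OpenCV has them; the pictures are not rectified), "view" (4x4, takes a point from world to camera coordinates). Camera axes: x right, y up, looking along -z (the intrinsics and any distortion apply to the point x, -y, -z); pixel columns grow to the right and rows downward; lengths in m; the calibration is good to about 2 mm. A picture is of the moment at which its call begins. calibration takes no time and is no camera call.
- finish_job(): hands the job in, once; it reports no verdict.
The state is a dict: "clock": time; "joint_positions": joint angles; "joint_velocities": joint speeds; "joint_efforts": joint torques, N m; "tool_pos": TCP position; "tcp_rot": TCP orientation; "force": force on the tool from outside, world axes, zero at the start; "wrist_torque": the same for the moment, N m; "grip_width": finger opening in m.
Only numpy, scipy, OpenCV 4.12 (cv2) and the standard library are available. Lean on these libraries where they do the work, as an engineer would, in place of code of your own. Each camera call takes 0.05 s, during which the arm holds its last target.

## Working session

There is one attempt and no reset: what is moved stays moved. The work goes in short steps, Python scripts to look and compute and a tool call to move; the robot and the scene stay as the last step left them, time stands still between calls to the robot, and variables do not carry over. Pictures are saved under pics/ and viewed, and the job is handed in when it is done.

Besides the shell and the picture viewer there is one more tool, called after "Request:" as a command line: name --argument value ..., lists and objects as JSON in quotes. servo_tool: Moves the arm, as the interface text tells. Its arguments: {"type":"object","properties":{"translation":{"type":"array","items":{"type":"array","items":{"type":"number"}}},"rot":{"type":"array","items":{"type":"array","items":{"type":"number"}}},"jaw":{"type":"number"},"grip_force":{"type":"number"}},"required":["translation","rot"]}

```bash
mkdir -p pics; cat > h.py <<'E'
from rig import *
import numpy as np, cv2
def grab(name,tag):
    im,d=grab_frame(name); np.savez(f'pics/{tag}.npz',im=im,d=d); cv2.imwrite(f'pics/{tag}.png',im[:,:,::-1]); return im,d
def load(tag):
    z=np.load(f'pics/{tag}.npz'); return z['im'],z['d']
def pts(name,uv,d):
    c=calibration(name);K=np.array(c['intrinsics']);D=np.array(c['D']);V=np.array(c['view'])
    uv=np.array(uv,float).reshape(-1,1,2); n=cv2.undistortPoints(uv,K,D).reshape(-1,2)
    d=np.asarray(d,float).reshape(-1); P=np.c_[n[:,0]*d,-n[:,1]*d,-d]
    Vi=np.linalg.inv(V); return P@Vi[:3,:3].T+Vi[:3,3]
def onplane(name,uv,z):
    a=pts(name,uv,np.full(len(uv),.1)); b=pts(name,uv,np.full(len(uv),1.))
    t=(z-a[:,2])/(b[:,2]-a[:,2]); return a+(b-a)*t[:,None]
def cloud(name,d):
    v,u=np.mgrid[0:384,0:512]; return pts(name,np.c_[u.ravel(),v.ravel()],d.ravel()).reshape(384,512,3)
def crop(im,r,k,out):
    x0,y0,x1,y1=r; cv2.imwrite(f'pics/{out}.png',cv2.resize(im[y0:y1,x0:x1,::-1],None,fx=k,fy=k,interpolation=cv2.INTER_CUBIC))
E
python3 - <<'E'
from h import *
for n in ('scene','top'):
    im,d=grab(n,n+'0'); c=calibration(n); print(n,np.round(np.linalg.inv(c['view']),3)[:3],c['D'])
s=read_state(); print(s)
E
```

```text
scene [[-0.693 -0.431  0.579  1.35 ]
 [ 0.721 -0.394  0.57   0.734]
 [-0.018  0.812  0.583  0.849]] [-0.15452292  0.          0.          0.          0.        ]
top [[-0.015  0.978 -0.208  0.346]
 [-1.    -0.014  0.006  0.009]
 [ 0.003  0.208  0.978  1.219]] [0.00218542 0.         0.         0.         0.        ]
{'clock': 0.1, 'joint_positions': array([ 1.20670455e+00,  2.91197365e-01, -1.54030448e-01,  1.12672358e+00,
       -2.22146357e-05,  1.43150828e+00]), 'joint_velocities': array([-0.00205099,  0.00124539,  0.00091741, -0.00032854, -0.00052655,
       -0.0016045 ]), 'joint_efforts': array([ 2.27472170e-03, -5.37975240e+01,  3.31920290e+01,  9.24809166e-03,
       -1.46961270e-04, -1.60103559e-05]), 'tool_pos': array([0.11687541, 0.51138928, 0.20211119]), 'tcp_rot': array([-1.33072718e-04,  1.12165304e-01,  9.93689394e-01, -5.62105492e-04]), 'force': array([-0.5459424 ,  0.19268607, -0.12002132]), 'wrist_torque': array([0.02078631, 0.00648539, 0.03973093]), 'grip_width': 0.08522574562513428}
```

View pics/scene0.png

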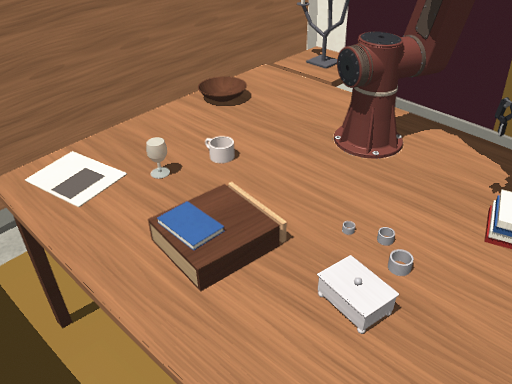

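View pics/top0.png

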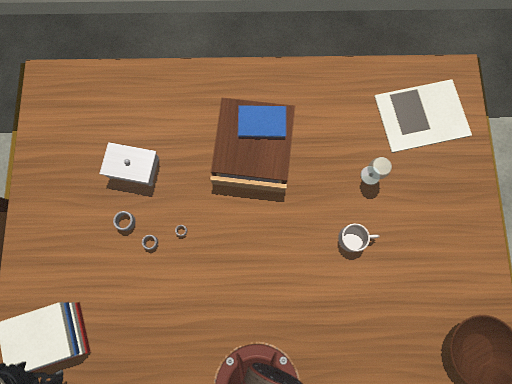

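The top view shows three rings: large at (123,221), medium at (149,242) and small at (181,231). The cabinet is at about (253,143), with its pale panel at about (248,182). The tin is at (130,163), the cup at (355,238) and the goblet at (372,172). Next I'll measure them and confirm the ring in enlarged crops.

```bash
python3 - <<'E'
from h import *
im,d=load('top0')
crop(im,(100,200,200,260),8,'rings')
crop(im,(200,90,310,200),5,'cab')
C=cloud('top',d)
for (u,v) in [(149,242),(123,221),(181,231)]:
    w=C[v-18:v+19,u-18:u+19].reshape(-1,3); 
    w=w[(w[:,2]>.012)&(w[:,2]<.08)]
    print(u,v,len(w),w.min(0).round(4),w.max(0).round(4),np.percentile(w[:,2],[50,90]).round(4))
# cabinet heights
for (u,v) in [(225,120),(285,150),(235,165),(262,120),(230,181),(250,183),(285,186),(250,192),(180,300)]:
    print(u,v,C[v,u].round(4))
E
```

```text
149 242 88 [0.4099 0.3056 0.0126] [0.4864 0.3875 0.0324] [0.0256 0.0294]
123 221 175 [0.4685 0.3809 0.012 ] [0.5264 0.4388 0.0431] [0.032  0.0381]
181 231 40 [0.4492 0.2151 0.0132] [0.4809 0.2469 0.024 ] [0.0211 0.0228]
225 120 [0.8085 0.0858 0.0763]
285 150 [ 0.7063 -0.1029  0.0745]
235 165 [0.6587 0.0546 0.0783]
262 120 [ 0.7995 -0.0318  0.0946]
230 181 [0.6093 0.0706 0.0719]
250 183 [0.6026 0.0087 0.0694]
285 186 [ 0.5913 -0.0994  0.0707]
250 192 [ 0.5884  0.0091 -0.0023]
180 300 [ 0.2515  0.2298 -0.0006]
```

View pics/rings.png

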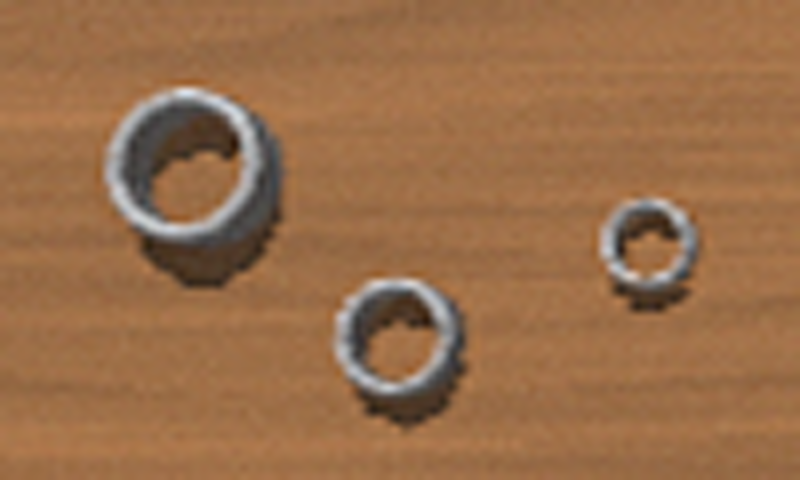

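View pics/cab.png

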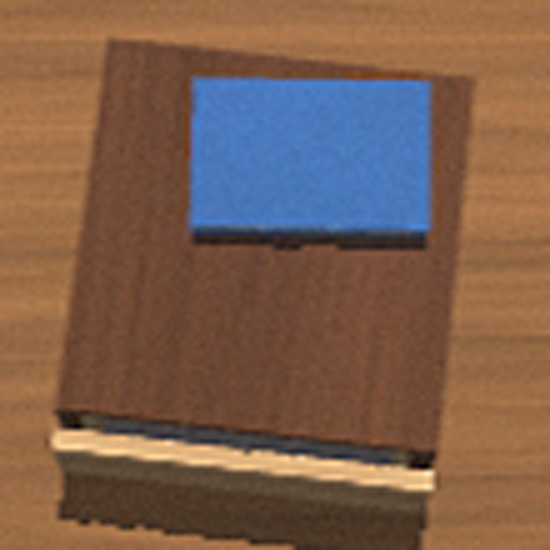

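```bash
python3 - <<'E'
from h import *
def P(x,y,x0,y0,k): return [(x+.5)/k-.5+x0,(y+.5)/k-.5+y0]
r=onplane('top',[P(*q,100,200,8) for q in [(335,338),(463,338),(398,280),(398,397),(108,165),(267,165),(602,245),(697,245)]],.028)
print(r.round(4)); print('med c',r[:4].mean(0))
for a,b in ((0,1),(2,3),(4,5),(6,7)): print(np.linalg.norm(r[a]-r[b]))
k=onplane('top',[P(*q,200,90,5) for q in [(108,39),(475,77),(57,412),(436,457)]],.074)
print(k.round(4), np.linalg.norm(k[0]-k[1]),np.linalg.norm(k[2]-k[3]),np.linalg.norm(k[0]-k[2]),np.linalg.norm(k[1]-k[3]))
p=onplane('top',[P(*q,200,90,5) for q in [(51,431),(51,450),(436,468),(436,490)]],.071)
print(p.round(4))
xa=(k[0]-k[2]+k[1]-k[3]); print('yaw x',np.degrees(np.arctan2(xa[1],xa[0])))
ya=(k[0]-k[1]+k[2]-k[3]); print('yaw y',np.degrees(np.arctan2(-ya[0],ya[1])))
im,d=load('scene0'); crop(im,(140,160,300,290),5,'scab'); crop(im,(320,200,440,290),6,'srings')
E
```

```text
[[0.4295 0.3487 0.028 ]
 [0.4287 0.299  0.028 ]
 [0.4516 0.3252 0.028 ]
 [0.4065 0.3233 0.028 ]
 [0.4983 0.4409 0.028 ]
 [0.4974 0.3785 0.028 ]
 [0.464  0.246  0.028 ]
 [0.4635 0.2089 0.028 ]]
med c [0.4290608  0.32403573 0.028     ]
0.04968117862397312
0.04514633196575721
0.062409652627412326
0.03713210226470227
[[ 0.8875  0.0982  0.074 ]
 [ 0.8578 -0.139   0.074 ]
 [ 0.6384  0.1295  0.074 ]
 [ 0.6063 -0.1052  0.074 ]] 0.23904866652350826 0.23681459215067377 0.2510569583168613 0.2537307083260499
[[ 0.627   0.1334  0.071 ]
 [ 0.6149  0.1333  0.071 ]
 [ 0.6    -0.1052  0.071 ]
 [ 0.5861 -0.1048  0.071 ]]
yaw x -7.398008403383043
yaw y -7.458250654531976
```

View pics/scab.png

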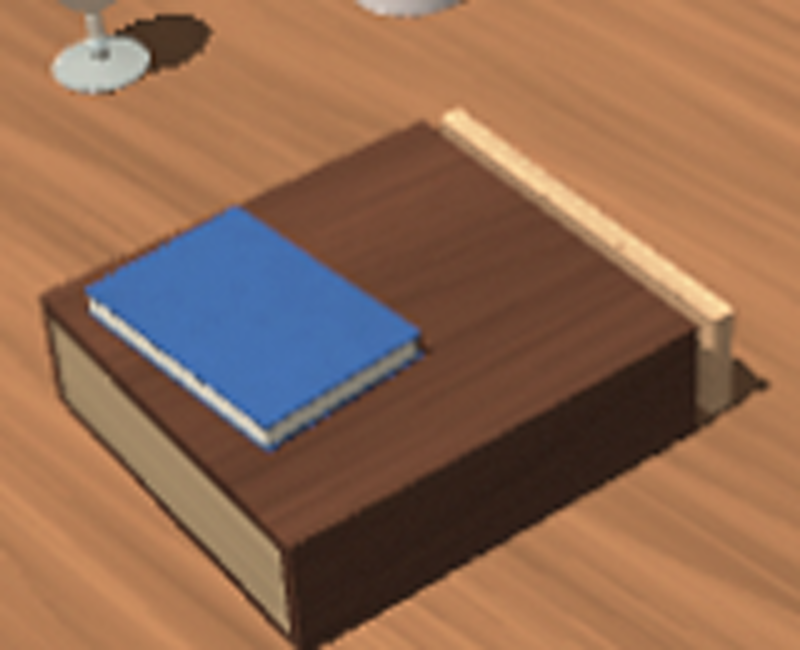

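View pics/srings.png

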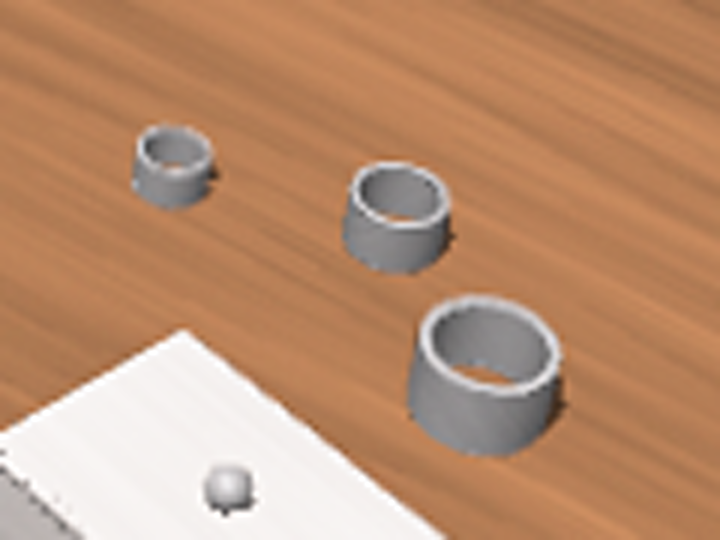

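The medium ring measures about 45–50 mm, against 62 and 37 mm for the others, so it is the middle-sized one. I put it at (0.429, 0.324). The cabinet's yaw is -7.4° and its front-edge middle is at (0.622, 0.012). Carcass edges come out at 238 x 252 mm, which matches the description. The panel's outer face is about 22 mm out. I'll press with the shut fingers, jaw axis along the box's y.

```bash
cat >> h.py <<'E'
from scipy.spatial.transform import Rotation as R
YAW=np.radians(-7.4); C0=np.array([.6224,.0122])
xb=np.array([np.cos(YAW),np.sin(YAW)]); yb=np.array([-xb[1],xb[0]])
def b2w(x,y,z): # box coords (m) -> world
    p=C0+(x+.12)*xb+y*yb; return np.array([p[0],p[1],z])
def w2b(p): q=np.asarray(p)[:2]-C0; return np.array([q@xb-.12,q@yb,p[2]])
def plan(target,tyaw=None):
    """tyaw: world angle(deg) of tool x. prints rot (first), then translation in the rotated tool frame"""
    s=read_state(); q=s['tcp_rot']; r=R.from_quat([*q[1:],q[0]]); M=r.as_matrix()
    if tyaw is None: G=M
    else:
        a=np.radians(tyaw); x=np.array([np.cos(a),np.sin(a),0]); z=np.array([0,0,-1.]); G=np.c_[x,np.cross(z,x),z]
    rv=(r.inv()*R.from_matrix(G)).as_rotvec()
    print('rot',rv.round(4),'trans mm (rotated)',(1000*G.T@(np.asarray(target)-s['tool_pos'])).round(1),'box',(1000*w2b(s['tool_pos'])).round(1),'F',s['force'].round(2),'w',s['grip_width'].round(4),'t',round(s['clock'],2))
E
python3 - <<'E'
from h import *
plan(b2w(-.20,0,.15),172.6)
E
```

```text
Traceback (most recent call last):
  File "h.py", line 32, in plan
    print('rot',rv.round(4),'trans mm (rotated)',(1000*G.T@(np.asarray(target)-s['tool_pos'])).round(1),'box',(1000*w2b(s['tool_pos'])).round(1),'F',s['force'].round(2),'w',s['grip_width'].round(4),'t',round(s['clock'],2))
                                                                                                                                                                             ^^^^^^^^^^^^^^^^^^^^^
AttributeError: 'float' object has no attribute 'round'
```

```bash
sed -i "s/s\['grip_width'\].round(4)/round(s['grip_width'],4)/" h.py
python3 - <<'E'
from h import *
plan(b2w(-.20,0,.15),172.6)
E
```

```text
rot [-0.0011 -0.0002 -0.0956] trans mm (rotated) [-485.6 -429.9   52.1] box [-685.6  429.9  202.1] F [-0.55  0.19 -0.12] w 0.0852 t 0.1
```

Request:
servo_tool --translation '[[0, 0, 0], [-28, -25, 3], [-28, -25, 3], [-28, -25, 3], [-28, -25, 3], [-28, -25, 3], [-28, -25, 3], [-28, -25, 3], [-28, -25, 3], [-28, -25, 3]]' --rot '[[0, 0, -0.096], [0, 0, 0], [0, 0, 0], [0, 0, 0], [0, 0, 0], [0, 0, 0], [0, 0, 0], [0, 0, 0], [0, 0, 0], [0, 0, 0]]' --jaw 1

```text
clock: 0.93
tool_pos: [0.3421, 0.2508, 0.1714]
tcp_rot: [-0.001, 0.055, 0.998, -0.001]
force: [0.7, 0.0, 0.2]
grip_width: 0.0001
```

```bash
python3 -c "
from h import *
plan(b2w(-.20,0,.15),172.6)"
```

```text
rot [-0.0014 -0.0027  0.0184] trans mm (rotated) [-228.7 -200.5   21.4] box [-428.7  200.5  171.4] F [0.7  0.05 0.17] w 0.0001 t 0.93
```

Request:
servo_tool --translation '[[-28, -25, 3], [-28, -25, 3], [-28, -25, 3], [-28, -25, 3], [-28, -25, 3], [-28, -25, 3], [-28, -24, 2], [-15, -15, 1], [0, 0, 0]]' --rot '[[0, 0, 0.018], [0, 0, 0], [0, 0, 0], [0, 0, 0], [0, 0, 0], [0, 0, 0], [0, 0, 0], [0, 0, 0], [0, 0, 0]]'

```text
clock: 1.68
tool_pos: [0.5368, 0.0171, 0.1465]
tcp_rot: [-0.002, 0.068, 0.998, -0.001]
force: [-0.5, -0.5, -0.9]
grip_width: 0.0003
```

```bash
python3 -c "
from h import *
plan(b2w(-.20,0,.035),172.6)"
```

```text
rot [-0.0025 -0.0033 -0.0072] trans mm (rotated) [ -5.5   6.2 111.5] box [-205.5   -6.2  146.5] F [-0.52 -0.48 -0.88] w 0.0003 t 1.68
```

Request:
servo_tool --translation '[[0, 3, 30], [0, 2, 30], [0, 0, 30], [0, 0, 18], [0, 0, 0], [0, 0, 0]]' --rot '[[-0.0025, -0.003, -0.007], [0, 0, 0], [0, 0, 0], [0, 0, 0], [0, 0, 0], [0, 0, 0]]'

```text
clock: 2.18
tool_pos: [0.5368, 0.0219, 0.0343]
tcp_rot: [-0.0, 0.066, 0.998, 0.0]
force: [0.2, 0.5, 0.7]
grip_width: -0.0001
```

```bash
python3 -c "
from h import *
plan(b2w(-.165,0,.035),172.6)
im,d=grab('scene','s1'); crop(im,(140,130,340,290),4,'s1c')
im,d=grab('top','t1'); crop(im,(190,90,310,230),5,'t1c')"
```

```text
rot [ 0.0008 -0.0009 -0.0034] trans mm (rotated) [-41.1   1.4  -0.7] box [-206.1   -1.4   34.3] F [0.2  0.51 0.68] w -0.0001 t 2.18
```

View pics/s1c.png

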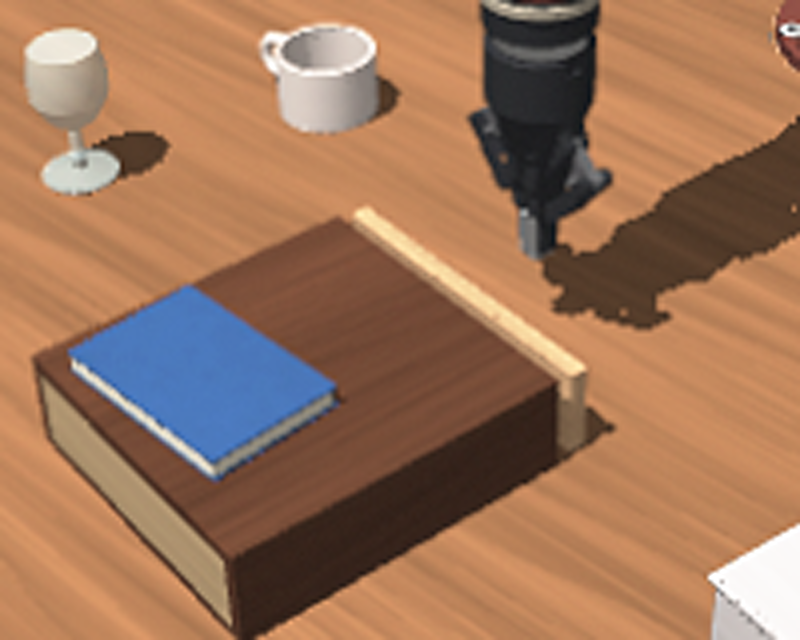

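View pics/t1c.png

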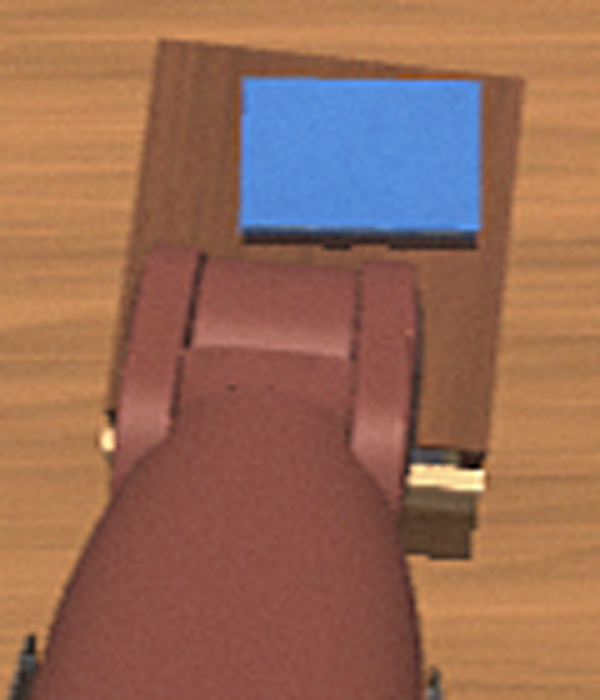

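The scene view shows the shut fingers at (535,240) in the crop, in front of the pale panel, with the drawer still shut. I'll creep in now.

Request:
servo_tool --translation '[[-12, 0, 0], [-12, 0, 0], [-12, 0, 0], [0, 0, 0], [0, 0, 0]]' --rot '[[0, 0, 0], [0, 0, 0], [0, 0, 0], [0, 0, 0], [0, 0, 0]]'

```text
clock: 2.7
tool_pos: [0.5782, 0.0175, 0.0431]
tcp_rot: [0.005, 0.066, 0.998, 0.0]
force: [-0.5, 0.8, -0.3]
grip_width: -0.0002
```

```bash
python3 -c "
from h import *
plan(b2w(-.153,0,.035),172.6)"
```

```text
rot [ 0.0012  0.0103 -0.0021] trans mm (rotated) [-11.5   0.4   8.1] box [-164.5   -0.4   43.1] F [-0.52  0.77 -0.34] w -0.0002 t 2.7
```

Request:
servo_tool --translation '[[-1, 0, 6], [-1, 0, 0], [-1, 0, 0]]' --rot '[[0.001, 0.01, -0.002], [0, 0, 0], [0, 0, 0]]'

```text
clock: 2.95
tool_pos: [0.5811, 0.0174, 0.0386]
tcp_rot: [0.001, 0.064, 0.998, 0.0]
force: [0.3, 0.1, -0.1]
grip_width: 0.0002
```

```bash
python3 -c "
from h import *
plan(b2w(-.153,0,.035),172.6)"
```

```text
rot [0.0002 0.0014 0.0005] trans mm (rotated) [-8.7  0.1  3.6] box [-1.617e+02 -1.000e-01  3.860e+01] F [ 0.31  0.11 -0.14] w 0.0002 t 2.95
```

Request:
servo_tool --translation '[[-1, 0, 0.5], [-1, 0, 0.5], [-1, 0, 0], [-1, 0, 0]]' --rot '[[0, 0, 0], [0, 0, 0], [0, 0, 0], [0, 0, 0]]'

```text
clock: 3.28
tool_pos: [0.5841, 0.0171, 0.0374]
tcp_rot: [-0.0, 0.064, 0.998, 0.0]
force: [-1.4, -0.1, -0.4]
grip_width: -0.0003
```

Request:
servo_tool --translation '[[-0.7, 0, 0], [-0.7, 0, 0]]' --rot '[[0, 0, 0], [0, 0, 0]]'

```text
clock: 3.45
tool_pos: [0.5855, 0.0169, 0.0373]
tcp_rot: [-0.0, 0.064, 0.998, 0.0]
force: [0.5, -0.2, 0.4]
grip_width: 0.0002
```

Request:
servo_tool --translation '[[-0.7, 0, 0], [-0.7, 0, 0]]' --rot '[[0, 0, 0], [0, 0, 0]]'

```text
clock: 3.62
tool_pos: [0.587, 0.0167, 0.0372]
tcp_rot: [-0.0, 0.064, 0.998, 0.0]
force: [1.0, 0.1, -0.7]
grip_width: 0.0002
```

Request:
servo_tool --translation '[[-0.7, 0, 0], [-0.7, 0, 0]]' --rot '[[0, 0, 0], [0, 0, 0]]'

```text
clock: 3.78
tool_pos: [0.5886, 0.0165, 0.0373]
tcp_rot: [-0.0, 0.064, 0.998, 0.0]
force: [0.4, 0.3, -0.7]
grip_width: 0.0
```

Request:
servo_tool --translation '[[-0.6, 0, 0], [-0.6, 0, 0]]' --rot '[[0, 0, 0], [0, 0, 0]]'

```text
clock: 3.95
tool_pos: [0.5899, 0.0163, 0.0373]
tcp_rot: [-0.0, 0.064, 0.998, 0.0]
force: [-0.0, 0.7, -0.0]
grip_width: -0.0
```

Request:
servo_tool --translation '[[-0.6, 0, 0], [-0.6, 0, 0]]' --rot '[[0, 0, 0], [0, 0, 0]]'

```text
clock: 4.12
tool_pos: [0.5902, 0.0163, 0.0371]
tcp_rot: [-0.001, 0.064, 0.998, 0.0]
force: [-3.3, 0.4, 1.5]
grip_width: 0.0003
```

Request:
servo_tool --translation '[[-0.8, 0, 0], [-0.8, 0, 0]]' --rot '[[0, 0, 0], [0, 0, 0]]'

```text
clock: 4.28
tool_pos: [0.5902, 0.0163, 0.0369]
tcp_rot: [-0.003, 0.064, 0.998, 0.0]
force: [-5.4, 0.6, 4.4]
grip_width: -0.0002
```

Request:
servo_tool --translation '[[-1.0, 0, -0.3], [-1.0, 0, -0.3]]' --rot '[[0, -0.005, 0], [0, -0.003, 0]]'

```text
clock: 4.45
tool_pos: [0.5904, 0.0163, 0.0369]
tcp_rot: [-0.0, 0.064, 0.998, -0.0]
force: [-4.8, 0.5, 1.6]
grip_width: -0.0003
```

Request:
servo_tool --translation '[[-1.3, 0, -0.3], [-1.3, 0, -0.3]]' --rot '[[0, -0.003, 0], [0, -0.003, 0]]'

```text
clock: 4.62
tool_pos: [0.5905, 0.0163, 0.0368]
tcp_rot: [0.001, 0.064, 0.998, -0.0]
force: [-6.3, 0.3, 3.7]
grip_width: -0.0001
```

Request:
servo_tool --translation '[[-1.5, 0, -0.6], [-1.5, 0, -0.6]]' --rot '[[0, -0.002, 0], [0, -0.001, 0]]'

```text
clock: 4.78
tool_pos: [0.5904, 0.0163, 0.0369]
tcp_rot: [-0.001, 0.064, 0.998, -0.0]
force: [-5.8, 1.8, -0.1]
grip_width: -0.0001
```

Request:
servo_tool --translation '[[-1.9, 0, -0.6], [-1.9, 0, -0.6]]' --rot '[[0, -0.003, 0], [0, -0.002, 0]]'

```text
clock: 4.95
tool_pos: [0.5905, 0.0162, 0.0369]
tcp_rot: [-0.001, 0.064, 0.998, -0.0]
force: [-7.3, 2.0, 3.8]
grip_width: 0.0001
```

Request:
servo_tool --translation '[[-2.2, 0, -0.7], [-2.2, 0, -0.7]]' --rot '[[0, -0.002, 0], [0, -0.002, 0]]'

```text
clock: 5.12
tool_pos: [0.5907, 0.0162, 0.037]
tcp_rot: [-0.003, 0.064, 0.998, -0.0]
force: [-7.7, 1.0, 2.0]
grip_width: 0.0001
```

Request:
servo_tool --translation '[[-2.3, 0, -0.6], [-2.3, 0, -0.6]]' --rot '[[0, -0.005, 0], [0, -0.004, 0]]'

```text
clock: 5.28
tool_pos: [0.5913, 0.0161, 0.0369]
tcp_rot: [-0.002, 0.064, 0.998, -0.0]
force: [-7.7, 1.1, 3.8]
grip_width: -0.0002
```

Request:
servo_tool --translation '[[-2.3, 0, -0.6], [-2.3, 0, -0.6]]' --rot '[[0, -0.004, 0], [0, -0.004, 0]]'

```text
clock: 5.45
tool_pos: [0.5921, 0.016, 0.0369]
tcp_rot: [-0.002, 0.064, 0.998, -0.001]
force: [-7.9, 0.5, 2.0]
grip_width: -0.0001
```

Request:
servo_tool --translation '[[-2.4, 0, -0.5], [-2.4, 0, -0.5]]' --rot '[[0, -0.004, 0], [0, -0.004, 0]]'

```text
clock: 5.62
tool_pos: [0.5932, 0.0158, 0.0368]
tcp_rot: [-0.001, 0.063, 0.998, -0.001]
force: [-7.5, 0.4, 3.2]
grip_width: 0.0001
```

Request:
servo_tool --translation '[[-2.0, 0, -0.5], [41, 0, 0], [41, 0, 0], [41, 0, 0], [30, 0, -5], [0, 0, 0], [0, 0, 0], [0, 0, 0], [0, 0, 0], [0, 0, 0]]' --rot '[[0, -0.002, 0], [0, 0, 0], [0, 0, 0], [0, 0, 0], [0, 0, 0], [0, 0, 0], [0, 0, 0], [0, 0, 0], [0, 0, 0], [0, 0, 0]]'

```text
clock: 6.45
tool_pos: [0.4451, 0.0346, 0.0413]
tcp_rot: [0.005, 0.064, 0.998, -0.001]
force: [-0.2, 0.6, 0.1]
grip_width: -0.0002
```

```bash
python3 -c "
from h import *
plan(b2w(-.28,0,.14),82.6)
im,d=grab('scene','s2'); crop(im,(140,130,340,290),4,'s2c')
im,d=grab('top','t2'); crop(im,(190,90,310,230),5,'t2c')"
```

```text
rot [0.0071 0.0093 1.5723] trans mm (rotated) [  0.6  18.7 -98.7] box [-298.7   -0.6   41.3] F [-0.15  0.55  0.14] w -0.0002 t 6.45
```

View pics/s2c.png

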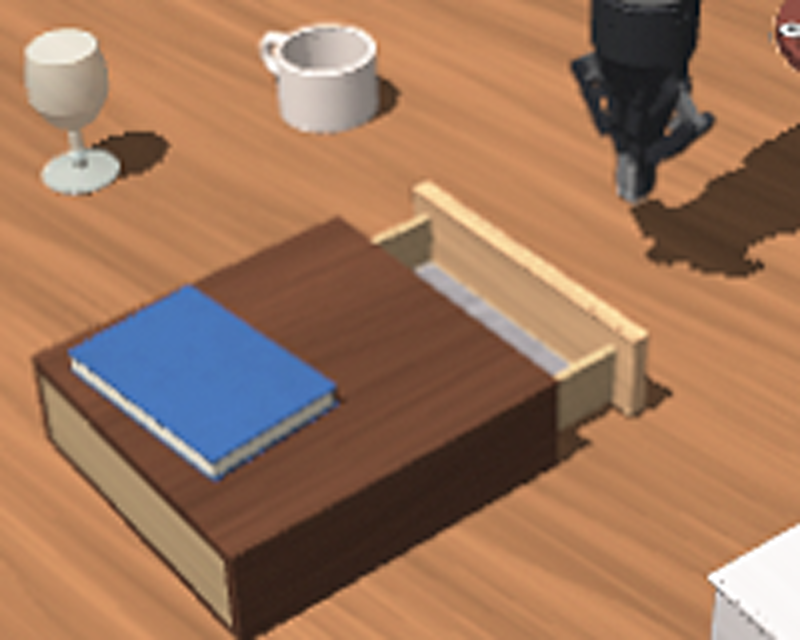

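View pics/t2c.png

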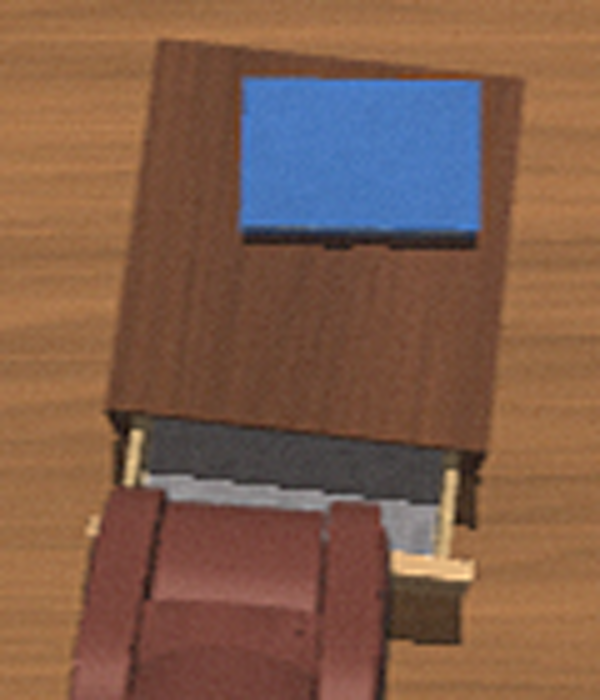

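The drawer has sprung out by about 60 mm: the panel is now at (530,260) in the scene crop, and the fingers are clear with no contact. Next I'll lift, turn a quarter and measure the panel.

Request:
servo_tool --translation '[[0, 0, -12], [0, 0, -12], [0, 0, -12], [0, 0, -12], [0, 0, -12], [0, 0, -12], [0, 0, -10], [0, 0, -8], [0, 0, -4], [0, 0, 0]]' --rot '[[0, 0, 0.12], [0, 0, 0.12], [0, 0, 0.12], [0, 0, 0.12], [0, 0, 0.12], [0, 0, 0.12], [0, 0, 0.12], [0, 0, 0.12], [0, 0, 0.12], [0, 0, 0.12]]' --jaw 0.0

```text
clock: 7.38
tool_pos: [0.4494, 0.0337, 0.1383]
tcp_rot: [0.004, 0.634, 0.774, 0.002]
force: [-0.5, -0.2, 0.3]
grip_width: 0.0429
```

```bash
python3 -c "
from h import *
print(read_state()['joint_positions'].round(2))
def P(x,y,x0,y0,k): return [(x+.5)/k-.5+x0,(y+.5)/k-.5+y0]
p=onplane('top',[P(*q,190,90,5) for q in [(475,561),(475,581)]],.071); print([ (1000*w2b(a)).round(1) for a in p])
p=onplane('scene',[P(*q,140,130,4) for q in [(414,189),(430,181),(646,334),(627,348),(520,262)]],.071); print([ (1000*w2b(a)).round(1) for a in p])
plan(b2w(-.195,0,.12),82.6)
"
```

```text
[-0.09  0.19 -0.46  0.91 -0.    1.29]
[array([-186. , -118.2,   71. ]), array([-198.4, -119.4,   71. ])]
[array([-181.4, -114.3,   71. ]), array([-196.9, -115. ,   71. ]), array([-193.5,  119.5,   71. ]), array([-173.8,  122.2,   71. ]), array([-182. ,    4.8,   71. ])]
rot [0.0093 0.0031 0.3276] trans mm (rotated) [ 1.  99.4 18.3] box [-294.4   -1.   138.3] F [-0.47 -0.23  0.3 ] w 0.0429 t 7.38
```

Request:
servo_tool --translation '[[0, 0, 0], [0, 0, 0], [0, 0, 0], [0, 30, 0], [0, 30, 0], [0, 25, 3], [0, 13, 3], [0, 0, 0], [0, 0, 0]]' --rot '[[0.009, 0.003, 0.12], [0, 0, 0.11], [0, 0, 0.09], [0, 0, 0], [0, 0, 0], [0, 0, 0], [0, 0, 0], [0, 0, 0], [0, 0, 0]]'

```text
clock: 8.13
tool_pos: [0.5541, 0.0183, 0.1309]
tcp_rot: [0.001, 0.757, 0.653, -0.0]
force: [-1.2, -1.2, 0.1]
grip_width: 0.0426
```

```bash
python3 -c "
from h import *
plan(b2w(-.191,0,.042),82.6)
im,d=grab('scene','s3'); crop(im,(140,130,340,290),4,'s3c')"
```

```text
rot [ 0.0005  0.0009 -0.0177] trans mm (rotated) [ 2.8 -2.5 88.9] box [-188.5   -2.8  130.9] F [-1.15 -1.22  0.11] w 0.0426 t 8.13
```

View pics/s3c.png

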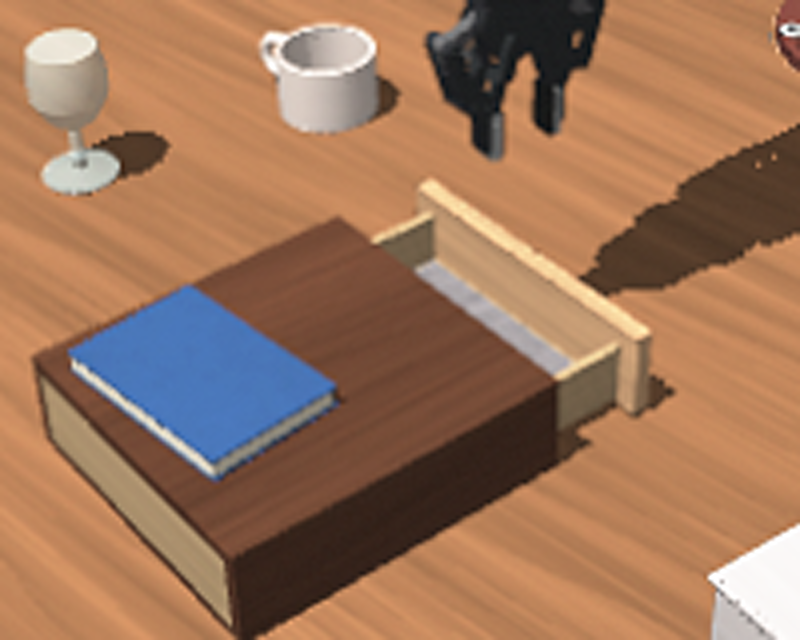

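The drawer is standing still, with its panel at about -193 mm in the box frame, under the half-open fingers. Going down now.

Request:
servo_tool --translation '[[3, -4, 0], [0, 0, 15], [0, 0, 15], [0, 0, 15]]' --rot '[[0, 0, -0.018], [0, 0, 0], [0, 0, 0], [0, 0, 0]]'

```text
clock: 8.52
tool_pos: [0.5488, 0.023, 0.0884]
tcp_rot: [0.002, 0.75, 0.662, 0.001]
force: [0.2, 0.2, -0.6]
grip_width: 0.0428
```

```bash
python3 -c "
from h import *
plan(b2w(-.193,0,.046),82.6)
im,d=grab('scene','s4'); crop(im,(190,130,310,230),6,'s4c')"
```

```text
rot [0.0048 0.0006 0.005 ] trans mm (rotated) [-1.3  1.4 42.4] box [-194.4    1.3   88.4] F [ 0.19  0.19 -0.57] w 0.0428 t 8.52
```

View pics/s4c.png

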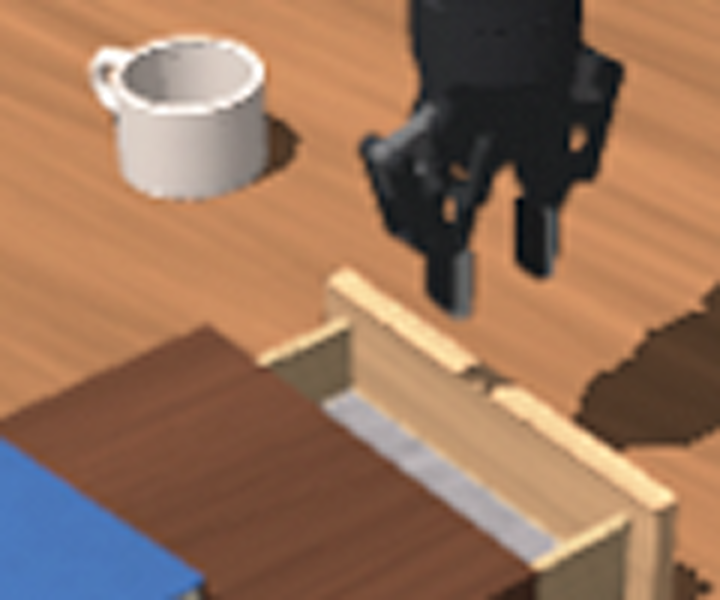

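Request:
servo_tool --translation '[[0, 1, 12], [0, 0, 12], [0, 0, 12], [0, 0, 5], [0, 0, 0]]' --rot '[[0.005, 0, 0.005], [0, 0, 0], [0, 0, 0], [0, 0, 0], [0, 0, 0]]'

```text
clock: 8.98
tool_pos: [0.5445, 0.0245, 0.0434]
tcp_rot: [-0.002, 0.75, 0.661, -0.002]
force: [0.3, -0.9, 0.7]
grip_width: 0.0427
```

```bash
python3 -c "
from h import *
plan(b2w(-.193,0,.046),82.6)
im,d=grab('scene','s5'); crop(im,(190,130,310,230),6,'s5c')"
```

```text
rot [-0.0063  0.0005  0.0023] trans mm (rotated) [-2.1  5.9 -2.6] box [-198.9    2.1   43.4] F [ 0.33 -0.91  0.68] w 0.0427 t 8.98
```

View pics/s5c.png

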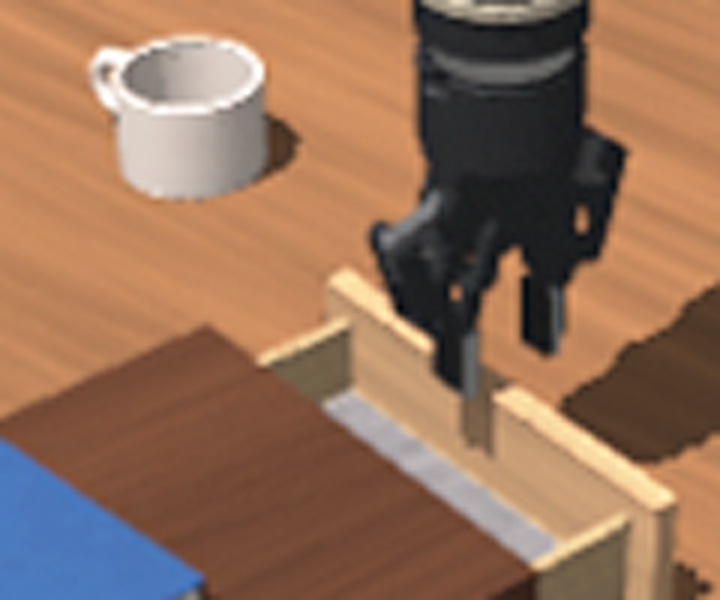

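Request:
servo_tool --translation '[[0, 5, -1], [0, 0, 0], [0, 0, 0]]' --rot '[[-0.006, 0, 0], [0, 0, 0], [0, 0, 0]]'

```text
clock: 9.28
tool_pos: [0.5511, 0.0238, 0.0468]
tcp_rot: [0.001, 0.75, 0.661, 0.001]
force: [0.0, 0.1, 0.8]
grip_width: 0.0426
```

Request:
servo_tool --translation '[[0, 0, 0], [0, 0, 0], [0, 0, 0], [0, 0, 0], [0, 0, 0]]' --rot '[[0, 0, 0], [0, 0, 0], [0, 0, 0], [0, 0, 0], [0, 0, 0]]' --jaw 1 --grip_force 20

```text
clock: 9.7
tool_pos: [0.5524, 0.0237, 0.0484]
tcp_rot: [0.002, 0.75, 0.661, 0.002]
force: [0.9, -0.2, -0.2]
grip_width: -0.0001
```

```bash
python3 -c "
from h import *
plan(b2w(-.263,0,.046),82.6)"
```

```text
rot [0.0056 0.0003 0.0026] trans mm (rotated) [ -2.3 -72.1   2.4] box [-190.9    2.3   48.4] F [ 0.86 -0.2  -0.24] w -0.0001 t 9.7
```

The jaws shut fully without pinching anything, so I need to look.

```bash
python3 -c "
from h import *
im,d=grab('scene','s6'); crop(im,(190,130,310,230),6,'s6c')
im,d=grab('top','t6'); crop(im,(190,90,310,230),5,'t6c')"
```

```text
(no output)
```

View pics/s6c.png

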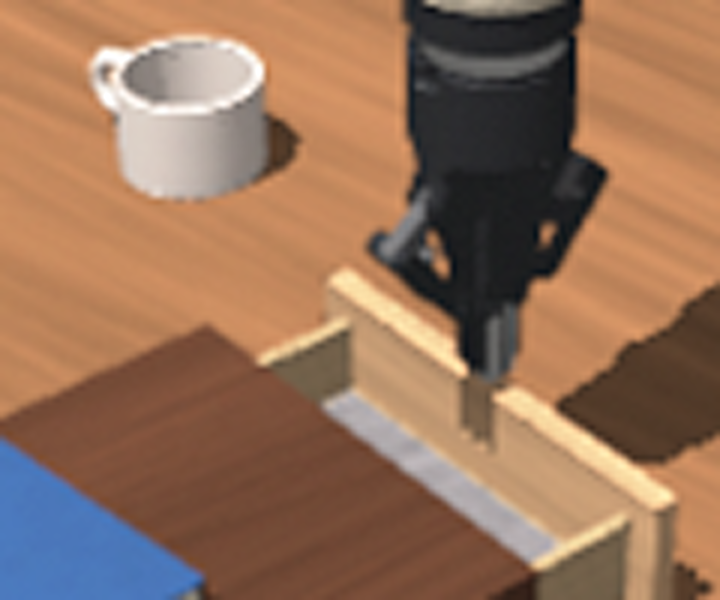

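View pics/t6c.png

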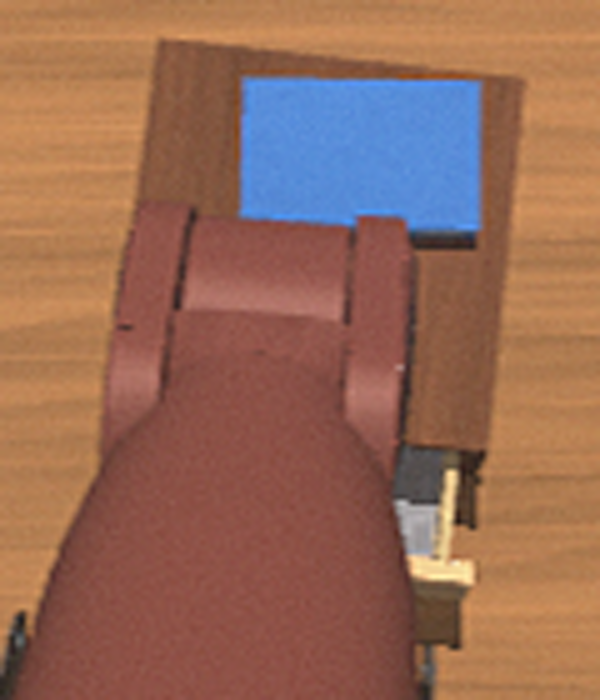

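```bash
python3 -c "
from h import *
c=calibration('scene');K=np.array(c['intrinsics']);D=np.array(c['D']);V=np.array(c['view'])
def proj(p):
    q=V[:3,:3]@p+V[:3,3]; q=np.array([q[0],-q[1],-q[2]]); return cv2.projectPoints(q.reshape(1,3),np.zeros(3),np.zeros(3),K,D)[0].ravel()
s=read_state(); u=proj(s['tool_pos']); print(u,(u-[190,130]+.5)*6-.5, s['tool_pos'])
for n,(x,y) in (('s6',(490,365)),('s6',(490,375)),('s6',(510,340)),('s6',(440,355)),('s6',(520,400)),('s5',(460,380)),('s5',(540,335)),('s6',(600,450)),('s6',(478,420))):
    im,d=load(n); u=[int(round((x+.5)/6-.5+190)),int(round((y+.5)/6-.5+130))]; p=pts('scene',[u],[d[u[1],u[0]]])[0]; print(n,(x,y),(1000*w2b(p)).round(1))
"
```

```text
[271.44967552 200.01062674] [491.19805309 422.56376046] [0.55232352 0.02367651 0.04832335]
s6 (490, 365) [-181.8   10.8   92. ]
s6 (490, 375) [-186.4    5.4   80. ]
s6 (510, 340) [-200.     6.5   94.8]
s6 (440, 355) [-186.4  -29.2   71.4]
s6 (520, 400) [-191.9   20.4   72.1]
s5 (460, 380) [-166.9    7.1   86.7]
s5 (540, 335) [-218.9    6.2   89.4]
s6 (600, 450) [-193.1   76.3   72.9]
s6 (478, 420) [-185.5   -1.9   48.6]
```

```bash
python3 -c "
from h import *
c=calibration('scene');K=np.array(c['intrinsics']);D=np.array(c['D']);V=np.array(c['view'])
def proj(p):
    q=V[:3,:3]@p+V[:3,3]; q=np.array([q[0],-q[1],-q[2]]); return cv2.projectPoints(q.reshape(1,3),np.zeros(3),np.zeros(3),K,D)[0].ravel()
for n,p,(x0,y0,k) in (('s1',(.5368,.0219,.0343),(140,130,4)),('s2',(.4451,.0346,.0413),(140,130,4)),('s3',(.5541,.0183,.1309),(140,130,4)),('s4',(.5488,.023,.0884),(190,130,6)),('s5',(.5445,.0245,.0434),(190,130,6))):
    u=proj(np.array(p)); print(n,u,(u-[x0,y0]+.5)*k-.5)
for n,(x,y) in (('s1',(535,245)),('s1',(530,225)),('s2',(630,190)),('s2',(635,170))):
    im,d=load(n); u=[int(round((x+.5)/4-.5+140)),int(round((y+.5)/4-.5+130))]; p=pts('scene',[u],[d[u[1],u[0]]])[0]; print(n,(x,y),(1000*w2b(p)).round(1))
"
```

```text
s1 [274.58807902 201.27768477] [539.85231607 286.61073909]
s2 [298.48344856 187.31105688] [635.43379424 230.74422751]
s3 [269.72432733 175.23214383] [520.39730931 182.42857532]
s4 [272.20504186 187.79789057] [495.73025117 349.28734342]
s5 [273.50054581 200.29525097] [503.50327485 424.2715058 ]
s1 (535, 245) [-194.7    4.3   79. ]
s1 (530, 225) [-195.1   -0.5   93.2]
s2 (630, 190) [-284.7    5.4   87.2]
s2 (635, 170) [-289.6    3.6  101.5]
```

The depth image shows the visible fingertips about 30 mm above the reported TCP. I'll quantify that on s2, where the jaws were shut and nothing occluded the tip.

```bash
python3 -c "
from h import *
im,d=load('s2'); crop(im,(275,150,325,200),12,'s2tip')
C=cloud('scene',d)
M=C[130:200,270:330].reshape(-1,3); t=np.array([.4451,.0346])
m=(np.abs(M[:,:2]-t)<.03).all(1)&(M[:,2]>.012); 
print(np.percentile(M[m][:,2],[0,1,3,5,10]).round(4)); q=M[m]; q=q[q[:,2]<np.percentile(q[:,2],15)]; print(q.mean(0))
im,d=load('t1'); 
"
```

```text
[0.0688 0.076  0.0813 0.0859 0.0959]
[0.45323959 0.03727362 0.0899118 ]
```

View pics/s2tip.png

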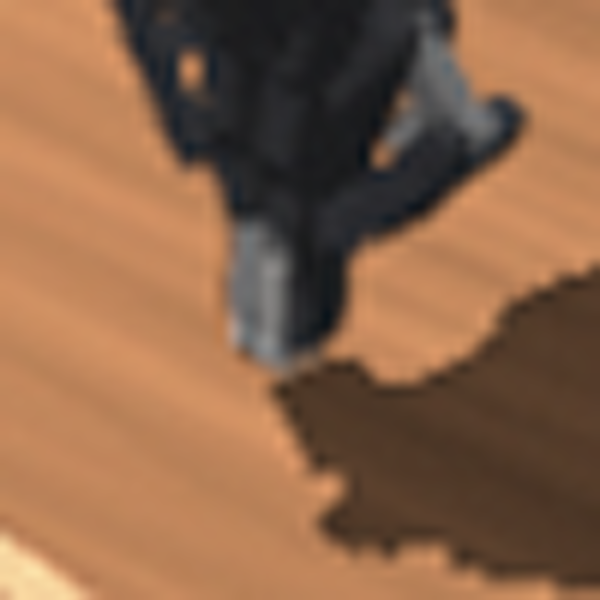

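```bash
python3 -c "
from h import *
c=calibration('scene');K=np.array(c['intrinsics']);D=np.array(c['D']);V=np.array(c['view'])
def proj(p):
    q=V[:3,:3]@p+V[:3,3]; q=np.array([q[0],-q[1],-q[2]]); return cv2.projectPoints(q.reshape(1,3),np.zeros(3),np.zeros(3),K,D)[0].ravel()
for n,p,v in (('s1',(.5368,.0219,.0343),(258)/4+129.6),('s2',(.4451,.0346,.0413),180),('s6',(.5523,.0237,.0483),383/6+129.6)):
    for dz in (0,.02,.025,.03,.035): print(n,dz,proj(np.array(p)+[0,0,dz]).round(1),'tip row',v)
"
```

```text
s1 0 [274.6 201.3] tip row 194.1
s1 0.02 [274.7 195.6] tip row 194.1
s1 0.025 [274.7 194.2] tip row 194.1
s1 0.03 [274.7 192.8] tip row 194.1
s1 0.035 [274.7 191.4] tip row 194.1
s2 0 [298.5 187.3] tip row 180
s2 0.02 [298.8 181.7] tip row 180
s2 0.025 [298.8 180.3] tip row 180
s2 0.03 [298.9 178.9] tip row 180
s2 0.035 [299.  177.5] tip row 180
s6 0 [271.5 200. ] tip row 193.43333333333334
s6 0.02 [271.5 194.3] tip row 193.43333333333334
s6 0.025 [271.5 192.8] tip row 193.43333333333334
s6 0.03 [271.5 191.4] tip row 193.43333333333334
s6 0.035 [271.5 189.9] tip row 193.43333333333334
```

The offset is about 26 mm: the true tip sits that much above the reported z. The shut jaws closed above the panel (tip at about 75 mm, panel top 71 mm), so this fits. I'll open, go about 30 mm lower and recheck.

Request:
servo_tool --translation '[[-1, -1, -1], [0, 0, 0], [0, 0, 0]]' --rot '[[0.005, 0, 0], [0, 0, 0], [0, 0, 0]]' --jaw 0.0

```text
clock: 10.05
tool_pos: [0.5509, 0.0227, 0.0493]
tcp_rot: [-0.0, 0.75, 0.661, -0.0]
force: [0.1, -0.1, -0.2]
grip_width: 0.0359
```

```bash
python3 -c "
from h import *
plan(b2w(-.192,0,.017),82.6)"
```

```text
rot [-0.0005  0.0004  0.0026] trans mm (rotated) [-1.2  0.3 32.3] box [-192.3    1.2   49.3] F [ 0.12 -0.12 -0.16] w 0.0359 t 10.05
```

Request:
servo_tool --translation '[[0, 0, 6], [0, 1, 6], [0, 1, 6], [0, 0, 6], [0, 0, 3], [0, 0, 0], [0, 0, 0]]' --rot '[[0, 0, 0], [0, 0, 0], [0, 0, 0], [0, 0, 0], [0, 0, 0], [0, 0, 0], [0, 0, 0]]'

```text
clock: 10.63
tool_pos: [0.5523, 0.0225, 0.0182]
tcp_rot: [-0.001, 0.75, 0.661, -0.001]
force: [0.6, -0.3, -0.5]
grip_width: 0.0427
```

```bash
python3 -c "
from h import *
plan(b2w(-.192,0,.017),82.6)
im,d=grab('scene','s7'); crop(im,(190,130,310,230),6,'s7c')"
```

```text
rot [-0.0022  0.0004  0.0025] trans mm (rotated) [-1.1 -1.2  1.2] box [-190.8    1.1   18.2] F [ 0.64 -0.33 -0.5 ] w 0.0427 t 10.63
```

View pics/s7c.png

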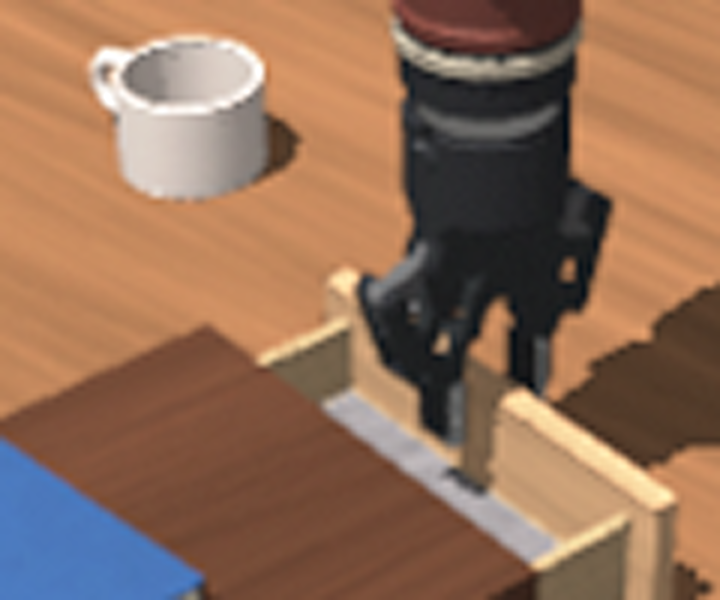

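The panel now stands between the fingers: the inner one is at (445,430) inside the drawer, and the outer one at (535,380) is partly hidden behind the panel. Closing.

Request:
servo_tool --translation '[[0, 0, 0], [0, 0, 0], [0, 0, 0], [0, 0, 0], [0, 0, 0]]' --rot '[[0, 0, 0], [0, 0, 0], [0, 0, 0], [0, 0, 0], [0, 0, 0]]' --jaw 1 --grip_force 25

```text
clock: 11.1
tool_pos: [0.5515, 0.0226, 0.0187]
tcp_rot: [-0.001, 0.751, 0.661, -0.001]
force: [-1.9, -1.0, -1.4]
grip_width: 0.0134
```

```bash
python3 -c "
from h import *
plan(b2w(-.262,0,.018),82.6)"
```

```text
rot [-0.0032  0.0004  0.0021] trans mm (rotated) [ -1.2 -70.4   0.7] box [-191.6    1.2   18.7] F [-1.87 -1.01 -1.35] w 0.0134 t 11.1
```

Request:
servo_tool --translation '[[0, -8, 0], [0, -10, 0], [0, -10, 0], [0, -10, 0], [0, -10, 0], [0, -8, 0]]' --rot '[[0, 0, 0], [0, 0, 0], [0, 0, 0], [0, 0, 0], [0, 0, 0], [0, 0, 0]]'

```text
clock: 11.6
tool_pos: [0.4959, 0.03, 0.0187]
tcp_rot: [0.001, 0.751, 0.661, 0.001]
force: [3.2, 1.0, -3.4]
grip_width: 0.0133
```

```bash
python3 -c "
from h import *
plan(b2w(-.262,0,.018),82.6)"
```

```text
rot [ 0.0026 -0.0005  0.0016] trans mm (rotated) [ -1.3 -14.2   0.7] box [-247.8    1.3   18.7] F [ 3.16  0.96 -3.42] w 0.0133 t 11.6
```

Request:
servo_tool --translation '[[0, -6, 0], [0, -4, 0], [0, -3, 0], [0, -3, 0], [0, -3, 0]]' --rot '[[0, 0, 0], [0, 0, 0], [0, 0, 0], [0, 0, 0], [0, 0, 0]]'

```text
clock: 12.02
tool_pos: [0.48, 0.0321, 0.019]
tcp_rot: [0.004, 0.751, 0.661, 0.004]
force: [17.4, -1.0, -25.3]
grip_width: 0.0135
```

```bash
python3 -c "
from h import *
plan(b2w(-.262,0,.018),82.6)"
```

```text
rot [ 0.0125 -0.0008  0.0014] trans mm (rotated) [-1.4  1.8  1. ] box [-263.8    1.4   19. ] F [ 17.44  -1.03 -25.27] w 0.0135 t 12.02
```

The drawer is at its stop: it travelled 72 mm and the force rose. I'll relax and then let go.

Request:
servo_tool --translation '[[0, 0.5, 0], [0, 0, 0]]' --rot '[[0.004, 0, 0], [0, 0, 0]]'

```text
clock: 12.18
tool_pos: [0.4809, 0.032, 0.0188]
tcp_rot: [0.003, 0.751, 0.66, 0.003]
force: [0.0, -0.1, 0.6]
grip_width: 0.0135
```

Request:
servo_tool --translation '[[0, 0, 0], [0, 0, 0], [0, 0, 0], [0, 0, 0]]' --rot '[[0, 0, 0], [0, 0, 0], [0, 0, 0], [0, 0, 0]]' --jaw 0.2

```text
clock: 12.52
tool_pos: [0.4814, 0.0318, 0.0195]
tcp_rot: [0.003, 0.751, 0.661, 0.003]
force: [-0.5, -0.2, -0.3]
grip_width: 0.0338
```

```bash
python3 -c "
from h import *
plan(b2w(-.262,0,.14),82.6)"
```

```text
rot [ 0.0098 -0.0007  0.0017] trans mm (rotated) [  -1.3    0.3 -120.5] box [-262.3    1.3   19.5] F [-0.52 -0.22 -0.34] w 0.0338 t 12.52
```

Request:
servo_tool --translation '[[0, 0, -12], [0, 0, -12], [0, 0, -15], [0, 0, -15], [0, 0, -15], [0, 0, -15], [0, 0, -15], [0, 0, -10], [0, 0, 0]]' --rot '[[0, 0, 0], [0.003, 0, 0], [0.003, 0, 0], [0.003, 0, 0], [0, 0, 0], [0, 0, 0], [0, 0, 0], [0, 0, 0], [0, 0, 0]]'

```text
clock: 13.27
tool_pos: [0.4796, 0.0319, 0.1339]
tcp_rot: [-0.0, 0.751, 0.661, -0.0]
force: [0.5, -0.2, 0.3]
grip_width: 0.0341
```

```bash
python3 -c "
from h import *
print(read_state()['joint_positions'].round(2))
plan([.429,.324,.14],172.6)
plan([.429,.324,.14],82.6)
im,d=grab('scene','s8'); crop(im,(140,130,340,290),4,'s8c')"
```

```text
[-0.09  0.26 -0.38  0.93  0.    1.61]
rot [-6.0000e-04 -1.0000e-03 -1.5685e+00] trans mm (rotated) [ 87.9 283.2  -6.1] box [-264.1    1.1  133.9] F [ 0.52 -0.24  0.31] w 0.0341 t 13.27
rot [-0.001  -0.0002  0.0023] trans mm (rotated) [283.2 -87.9  -6.1] box [-264.1    1.1  133.9] F [ 0.52 -0.24  0.31] w 0.0341 t 13.27
```

View pics/s8c.png

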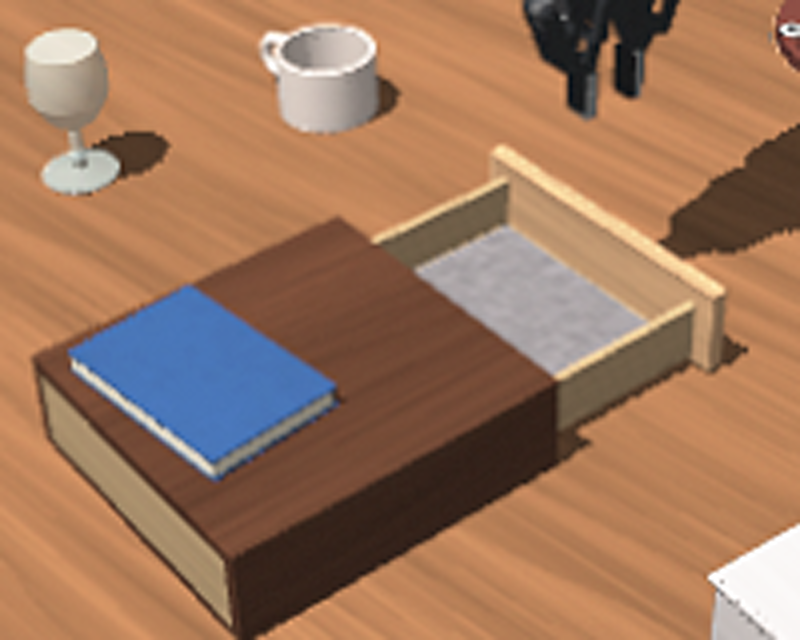

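The drawer stands fully out and empty, with grey felt at (540,290). Next is the ring: I'll turn back so the jaws lie along the box's y, open fully and move over it.

Request:
servo_tool --translation '[[0, 0, -3], [0, 0, 0], [0, 0, 0], [0, 0, 0], [0, 0, 0], [0, 0, 0], [0, 0, 0], [0, 0, 0], [0, 0, 0], [0, 0, 0]]' --rot '[[0, 0, -0.12], [0, 0, -0.12], [0, 0, -0.12], [0, 0, -0.12], [0, 0, -0.12], [0, 0, -0.12], [0, 0, -0.12], [0, 0, -0.12], [0, 0, -0.12], [0, 0, -0.12]]' --jaw -1

```text
clock: 14.15
tool_pos: [0.4743, 0.0322, 0.1276]
tcp_rot: [-0.006, 0.225, 0.974, -0.001]
force: [0.1, 0.5, 0.4]
grip_width: 0.0853
```

```bash
python3 -c "
from h import *
plan([.429,.324,.14],172.6)"
```

```text
rot [-0.0024 -0.0117 -0.3243] trans mm (rotated) [ 82.5 283.5 -12.4] box [-269.4    0.8  127.6] F [0.06 0.51 0.41] w 0.0853 t 14.15
```

Request:
servo_tool --translation '[[0, 0, -3], [0, 0, -3], [0, 0, -3], [10, 36, -1], [10, 36, 0], [10, 36, 0], [10, 36, 0], [10, 36, 0], [10, 36, 0], [10, 30, 0]]' --rot '[[0, -0.012, -0.12], [0, 0, -0.11], [0, 0, -0.08], [0, 0, 0], [0, 0, 0], [0, 0, 0], [0, 0, 0], [0, 0, 0], [0, 0, 0], [0, 0, 0]]'

```text
clock: 14.98
tool_pos: [0.4305, 0.288, 0.1271]
tcp_rot: [-0.005, 0.065, 0.998, -0.004]
force: [-0.2, -0.1, -0.4]
grip_width: 0.0854
```

```bash
python3 -c "
from h import *
plan([.429,.324,.12],172.6)"
```

```text
rot [-0.0081 -0.0091 -0.0018] trans mm (rotated) [ 6.2 35.5  7.1] box [-345.8  248.8  127.1] F [-0.18 -0.06 -0.43] w 0.0854 t 14.98
```

Request:
servo_tool --translation '[[5, 20, 2], [1, 13, 2], [0, 0, 2], [0, 0, 0]]' --rot '[[-0.008, -0.009, -0.002], [0, 0, 0], [0, 0, 0], [0, 0, 0]]'

```text
clock: 15.32
tool_pos: [0.4241, 0.3288, 0.1163]
tcp_rot: [-0.002, 0.06, 0.998, -0.0]
force: [-0.0, -0.0, -0.3]
grip_width: 0.0852
```

```bash
python3 -c "
from h import *
p=onplane('scene',[[(x+.5)/6-.5+320,(y+.5)/6-.5+200] for x,y in [(350,196),(451,197),(400,160),(400,228)]],.028); print(p.round(4),p.mean(0))
plan([.429,.324,.05],172.6)
im,d=grab('scene','s9'); crop(im,(310,150,440,280),6,'s9c')"
```

```text
[[0.4472 0.3106 0.028 ]
 [0.4174 0.3448 0.028 ]
 [0.4105 0.3143 0.028 ]
 [0.4509 0.3386 0.028 ]] [0.43149338 0.32710171 0.028     ]
rot [-0.0011 -0.0041  0.0089] trans mm (rotated) [-5.4 -4.1 66.3] box [-357.4  288.4  116.3] F [-0.03 -0.04 -0.34] w 0.0852 t 15.32
```

View pics/s9c.png

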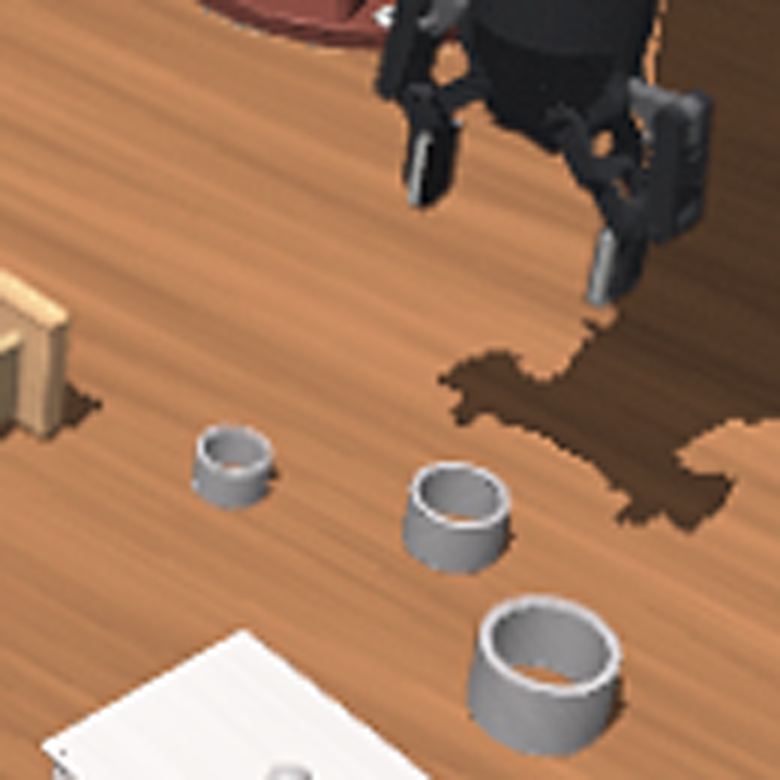

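The scene crop shows the middle ring at (457,510), between the small one at (233,465) and the large one at (545,670), under the open fingers. Both cameras agree on the ring to 3 mm, with a mean of (0.430, 0.3255). Descending in part.

Request:
servo_tool --translation '[[-5, -2, 10], [-1, 0, 15], [0, 0, 15], [0, 0, 15], [0, 0, 12], [0, 0, 7], [0, 0, 0], [0, 0, 0]]' --rot '[[-0.001, -0.004, 0.009], [0, 0, 0], [0, 0, 0], [0, 0, 0], [0, 0, 0], [0, 0, 0], [0, 0, 0], [0, 0, 0]]'

```text
clock: 16.03
tool_pos: [0.4317, 0.317, 0.039]
tcp_rot: [-0.0, 0.07, 0.998, -0.001]
force: [-0.1, -0.4, 0.9]
grip_width: 0.0852
```

```bash
python3 -c "
from h import *
plan([.430,.3255,.0],172.6)
im,d=grab('scene','s10'); crop(im,(310,150,440,280),6,'s10c')"
```

```text
rot [-0.0027 -0.0007 -0.0106] trans mm (rotated) [ 2.8  8.2 39. ] box [-348.3  277.7   39. ] F [-0.12 -0.41  0.9 ] w 0.0852 t 16.03
```

View pics/s10c.png

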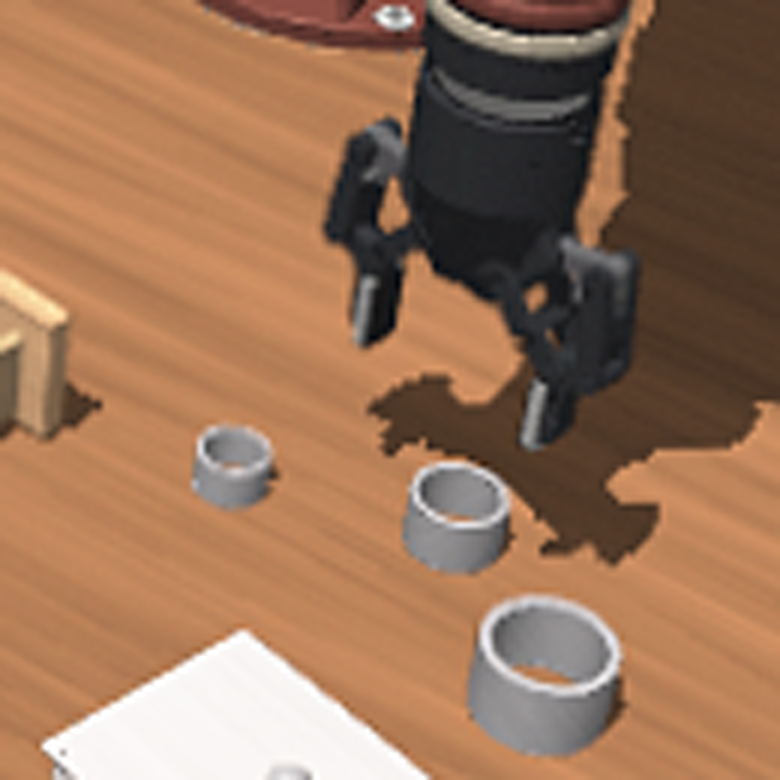

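Request:
servo_tool --translation '[[2, 6, 2], [0, 1, 10], [0, 0, 10], [0, 0, 8], [0, 0, 3], [0, 0, 0], [0, 0, 0]]' --rot '[[-0.002, -0.001, -0.01], [0, 0, 0], [0, 0, 0], [0, 0, 0], [0, 0, 0], [0, 0, 0], [0, 0, 0]]'

```text
clock: 16.67
tool_pos: [0.4321, 0.3258, 0.0044]
tcp_rot: [0.002, 0.064, 0.998, 0.001]
force: [0.7, 1.0, 0.1]
grip_width: 0.0852
```

```bash
python3 -c "
from h import *
plan([.430,.3255,-.02],172.6)
im,d=grab('scene','s11'); crop(im,(310,150,440,280),6,'s11c')
C=cloud('scene',d); M=C[150:280,310:440].reshape(-1,3); s=read_state(); t=s['tool_pos'][:2]
for sg in (1,-1):
    c=t+sg*.045*yb; m=(np.abs(M[:,:2]-c)<.014).all(1)&(M[:,2]>.01); print(sg,m.sum(),np.percentile(M[m][:,2],[0,2,5,20]).round(4))
"
```

```text
rot [0.0015 0.0033 0.0008] trans mm (rotated) [ 2.  -0.5 24.4] box [-349.1  286.4    4.4] F [0.69 1.   0.08] w 0.0852 t 16.67
1 569 [0.0471 0.0567 0.0639 0.0978]
-1 177 [0.049  0.0501 0.0534 0.0662]
```

View pics/s11c.png

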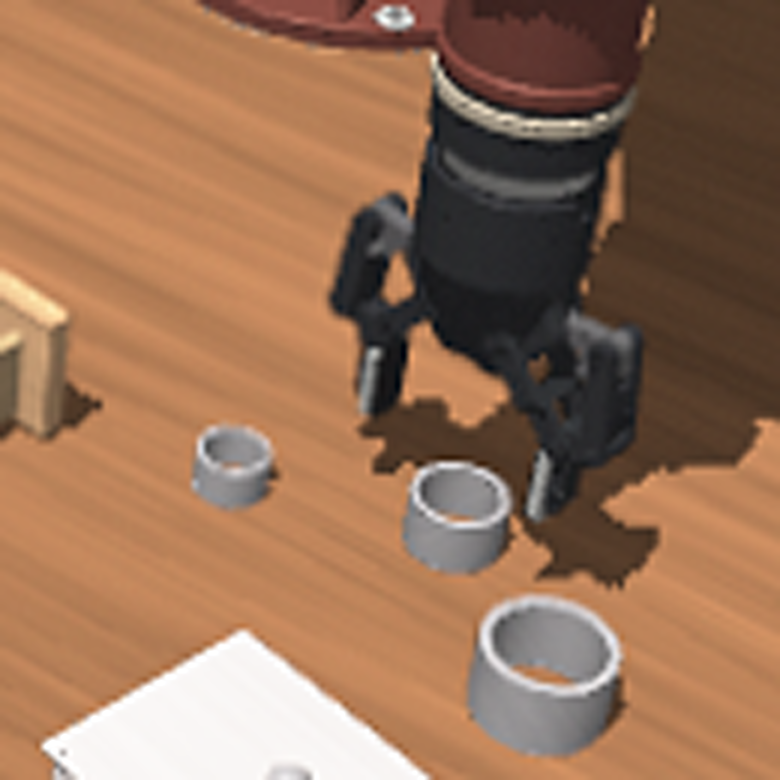

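The open tips measure about 46 mm high and straddle the ring. Lowering 28 mm more puts them around ring mid-height.

Request:
servo_tool --translation '[[1, 0, 8], [0, 0, 8], [0, 0, 6], [0, 0, 3], [0, 0, 0], [0, 0, 0]]' --rot '[[0.001, 0.003, 0], [0, 0, 0], [0, 0, 0], [0, 0, 0], [0, 0, 0], [0, 0, 0]]'

```text
clock: 17.22
tool_pos: [0.4313, 0.326, -0.023]
tcp_rot: [0.0, 0.064, 0.998, 0.0]
force: [-0.8, 0.3, 0.6]
grip_width: 0.0853
```

```bash
python3 -c "
from h import *
plan([.430,.3255,-.025],172.6)
im,d=grab('scene','s12'); crop(im,(310,150,440,280),6,'s12c')
C=cloud('scene',d); M=C[150:280,310:440].reshape(-1,3); s=read_state(); t=s['tool_pos'][:2]
for sg in (1,-1):
    c=t+sg*.045*yb; m=(np.abs(M[:,:2]-c)<.014).all(1)&(M[:,2]>.01); print(sg,m.sum(),np.percentile(M[m][:,2],[0,2,5,20]).round(4))
"
```

```text
rot [0.0007 0.0004 0.0007] trans mm (rotated) [ 1.2 -0.6  2. ] box [-349.9  286.5  -23. ] F [-0.84  0.27  0.57] w 0.0853 t 17.22
1 553 [0.0217 0.0306 0.0371 0.0715]
-1 182 [0.0212 0.0237 0.0262 0.0388]
```

View pics/s12c.png

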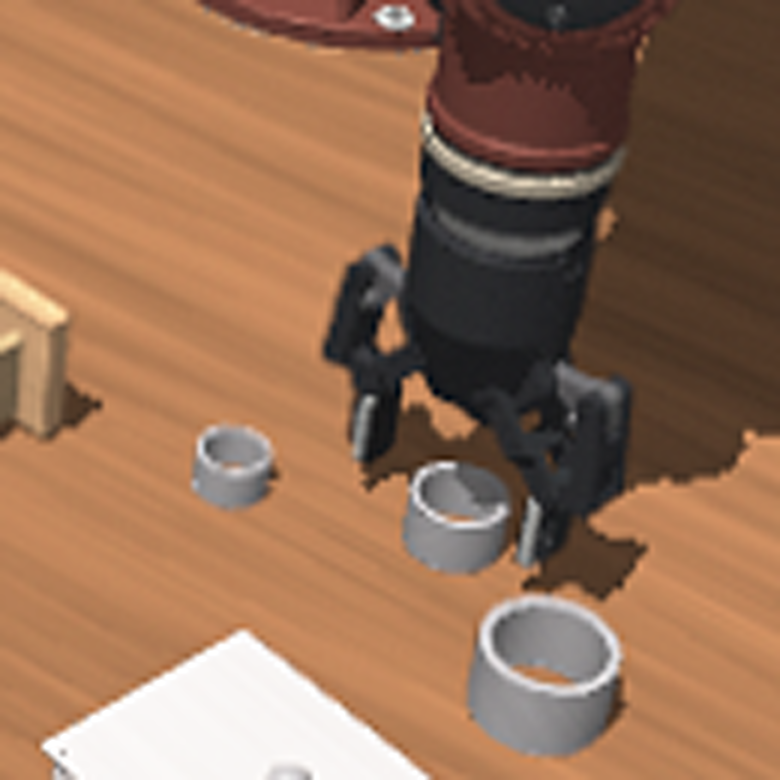

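Request:
servo_tool --translation '[[2, 0, 4], [0, 0, 1], [0, 0, 0]]' --rot '[[0, 0, 0], [0, 0, 0], [0, 0, 0]]'

```text
clock: 17.52
tool_pos: [0.4296, 0.3265, -0.0279]
tcp_rot: [0.001, 0.064, 0.998, 0.001]
force: [0.8, 1.2, 0.7]
grip_width: 0.0857
```

Request:
servo_tool --translation '[[0, 0, 0], [0, 0, 0], [0, 0, 0], [0, 0, 0], [0, 0, 0], [0, 0, 0]]' --rot '[[0, 0, 0], [0, 0, 0], [0, 0, 0], [0, 0, 0], [0, 0, 0], [0, 0, 0]]' --jaw 1 --grip_force 25

```text
clock: 18.02
tool_pos: [0.4299, 0.3268, -0.0271]
tcp_rot: [0.001, 0.064, 0.998, 0.001]
force: [0.6, 0.5, -0.6]
grip_width: 0.044
```

```bash
python3 -c "
from h import *
plan([.430,.3255,.12],172.6)
im,d=grab('scene','s13'); crop(im,(330,170,430,270),7,'s13c')"
```

```text
rot [0.002  0.0021 0.0007] trans mm (rotated) [  -0.2   -1.3 -147.1] box [-351.4  287.2  -27.1] F [ 0.6   0.54 -0.62] w 0.044 t 18.02
```

View pics/s13c.png

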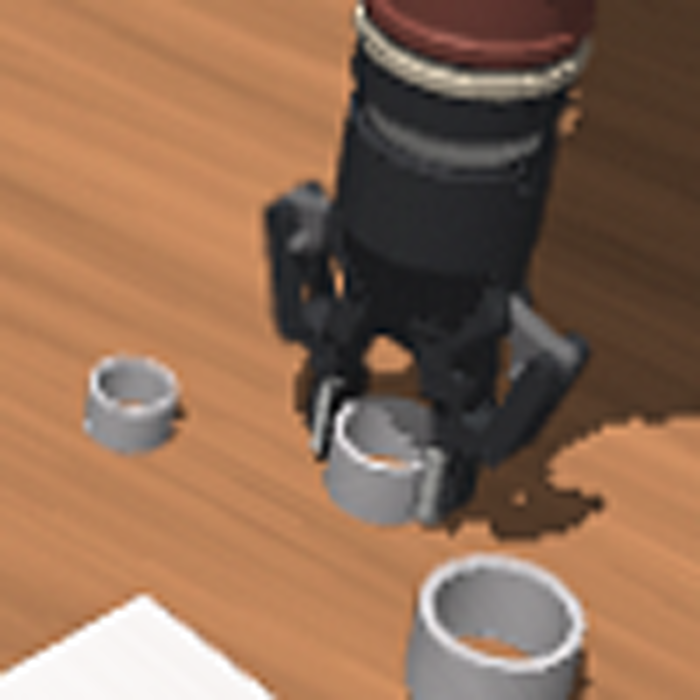

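The ring is gripped at 44 mm, with the fingers on both sides at (325,420) and (430,485). Lifting.

Request:
servo_tool --translation '[[0, 0, -5], [0, 0, -12], [0, 0, -20], [0, 0, -25], [0, 0, -25], [0, 0, -25], [0, 0, -10], [0, 0, 0]]' --rot '[[0, 0, 0], [0, 0, 0], [0, 0, 0], [0, 0, 0], [0, 0, 0], [0, 0, 0], [0, 0, 0], [0, 0, 0]]'

```text
clock: 18.73
tool_pos: [0.4279, 0.3255, 0.1009]
tcp_rot: [-0.001, 0.064, 0.998, -0.0]
force: [-0.3, -0.7, 0.0]
grip_width: 0.044
```

```bash
python3 -c "
from h import *
plan(b2w(-.188,0,.1),172.6)
im,d=grab('scene','s14'); crop(im,(300,100,430,230),6,'s14c')"
```

```text
rot [-0.0005 -0.0012  0.0006] trans mm (rotated) [-165.3 -285.6    0.9] box [-353.3  285.6  100.9] F [-0.34 -0.74  0.02] w 0.044 t 18.73
```

View pics/s14c.png

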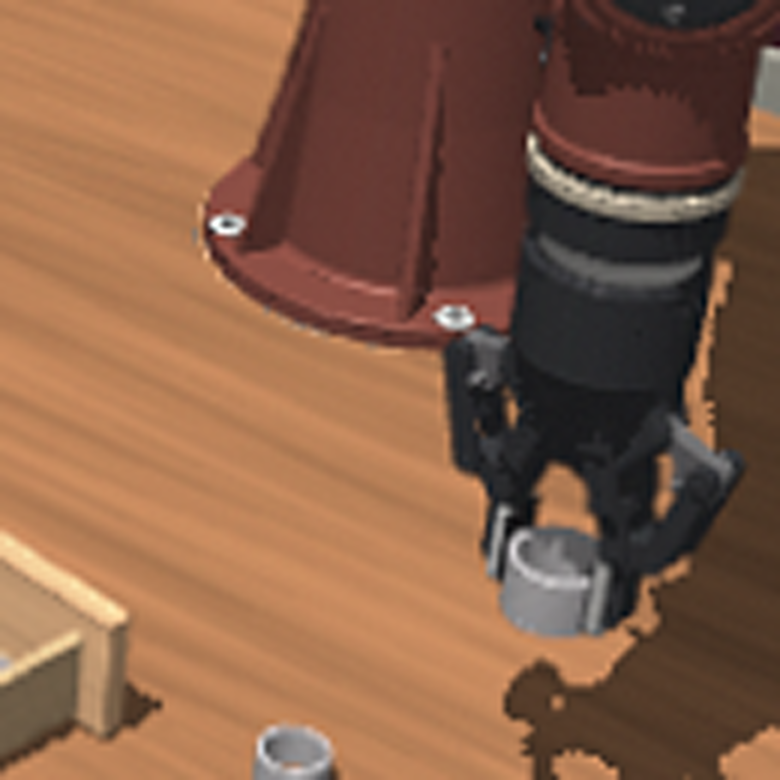

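The ring is held upright. Carrying it over the drawer.

Request:
servo_tool --translation '[[-8, -14, 0], [-15, -26, 0], [-15, -26, 0], [-15, -26, 0], [-15, -26, 0], [-15, -26, 0], [-15, -26, 0], [-15, -26, 0], [-15, -26, 0], [-13, -22, 0]]' --rot '[[0, 0, 0], [0, 0, 0], [0, 0, 0], [0, 0, 0], [0, 0, 0], [0, 0, 0], [0, 0, 0], [0, 0, 0], [0, 0, 0], [0, 0, 0]]'

```text
clock: 19.62
tool_pos: [0.5329, 0.058, 0.0891]
tcp_rot: [-0.007, 0.06, 0.998, -0.001]
force: [0.2, 0.9, -1.2]
grip_width: 0.0445
```

```bash
python3 -c "
from h import *
plan(b2w(-.188,0,.1),172.6)"
```

```text
rot [-0.0025 -0.0145  0.01  ] trans mm (rotated) [-26.6 -33.9 -10.9] box [-214.6   33.9   89.1] F [ 0.19  0.93 -1.16] w 0.0445 t 19.62
```

Request:
servo_tool --translation '[[-13, -13, -1], [-9, -9, 0], [-2, -5, 0], [0, 0, 0], [0, 0, 0]]' --rot '[[-0.0025, -0.0145, 0.01], [0, 0, 0], [0, 0, 0], [0, 0, 0], [0, 0, 0]]'

```text
clock: 20.03
tool_pos: [0.5526, 0.0222, 0.0848]
tcp_rot: [-0.004, 0.067, 0.998, -0.0]
force: [-0.3, 0.1, 0.1]
grip_width: 0.0439
```

```bash
python3 -c "
from h import *
plan(b2w(-.188,0,-.009),172.6)
im,d=grab('scene','s15'); crop(im,(190,100,320,230),6,'s15c')"
```

```text
rot [-0.0012 -0.007  -0.0058] trans mm (rotated) [-2.5 -0.9 93.8] box [-190.5    0.9   84.8] F [-0.33  0.07  0.14] w 0.0439 t 20.03
```

View pics/s15c.png

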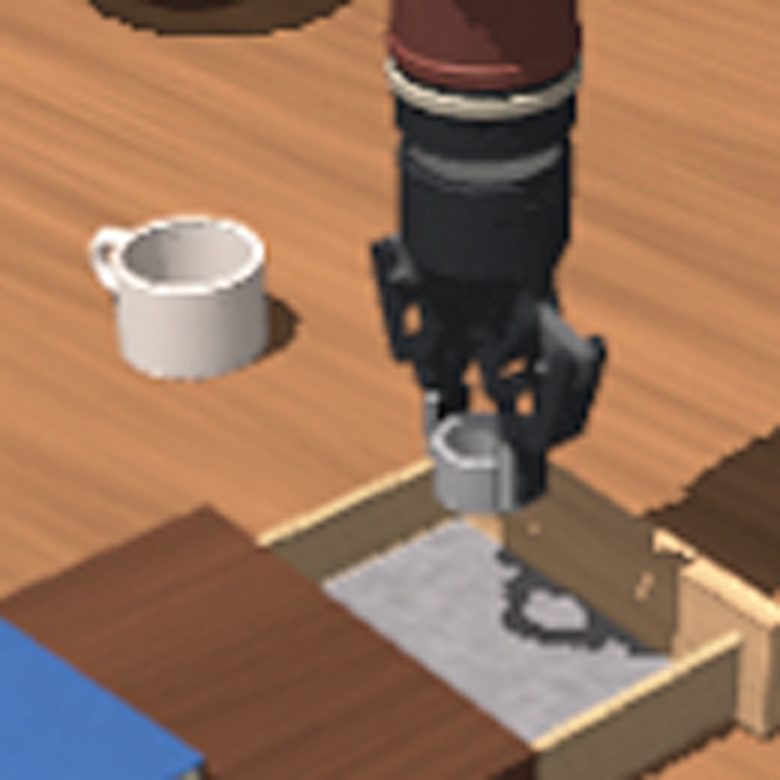

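Request:
servo_tool --translation '[[-2, 0, 6], [-1, 0, 12], [-1, 0, 14], [0, 0, 14], [0, 0, 12], [0, 0, 8], [0, 0, 3], [0, 0, 0], [0, 0, 0]]' --rot '[[-0.001, -0.007, -0.006], [0, 0, 0], [0, 0, 0], [0, 0, 0], [0, 0, 0], [0, 0, 0], [0, 0, 0], [0, 0, 0], [0, 0, 0]]'

```text
clock: 20.83
tool_pos: [0.5541, 0.0301, 0.0116]
tcp_rot: [0.001, 0.057, 0.998, 0.001]
force: [0.4, -0.3, -1.1]
grip_width: 0.0441
```

```bash
python3 -c "
from h import *
plan(b2w(-.188,0,-.011),172.6)
im,d=grab('scene','s16'); crop(im,(190,100,320,230),6,'s16c')"
```

```text
rot [0.0015 0.0012 0.0143] trans mm (rotated) [-2.  -8.9 22.6] box [-190.     8.9   11.6] F [ 0.39 -0.28 -1.12] w 0.0441 t 20.83
```

View pics/s16c.png

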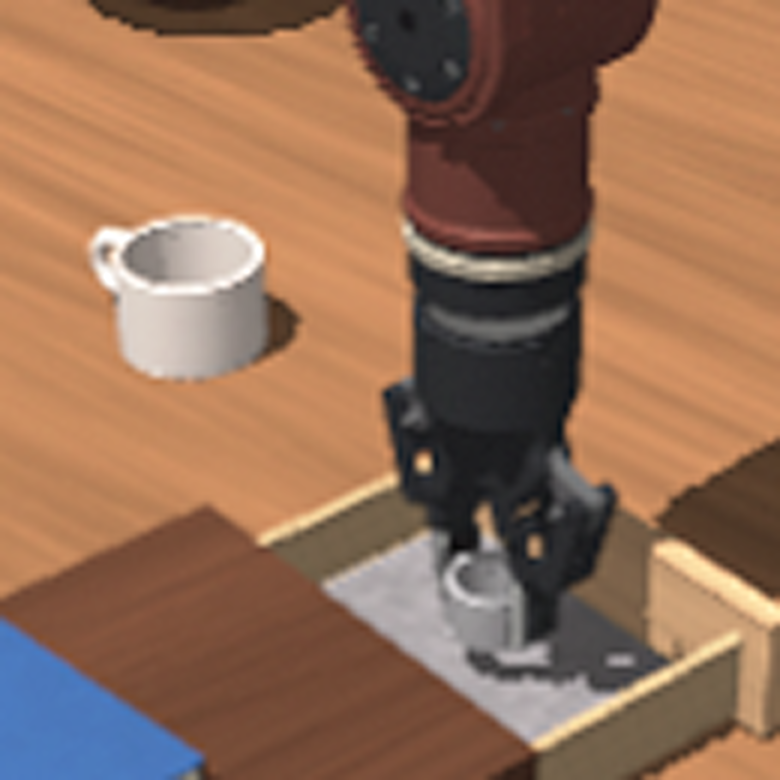

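Request:
servo_tool --translation '[[0, -4, 4], [0, -3, 6], [0, 0, 5], [0, 0, 2], [0, 0, 0], [0, 0, 0]]' --rot '[[0.0015, 0.001, 0.014], [0, 0, 0], [0, 0, 0], [0, 0, 0], [0, 0, 0], [0, 0, 0]]'

```text
clock: 21.38
tool_pos: [0.555, 0.0218, -0.0052]
tcp_rot: [0.002, 0.065, 0.998, -0.0]
force: [1.0, 0.1, -0.7]
grip_width: 0.0442
```

```bash
python3 -c "
from h import *
plan(b2w(-.188,0,-.011),172.6)"
```

```text
rot [-0.      0.0039 -0.0019] trans mm (rotated) [-0.  -0.9  5.8] box [-188.     0.9   -5.2] F [ 1.01  0.13 -0.72] w 0.0442 t 21.38
```

Request:
servo_tool --translation '[[0, 0, 1.5], [0, 0, 1.5], [0, 0, 1], [0, 0, 0]]' --rot '[[0, 0.004, 0], [0, 0, 0], [0, 0, 0], [0, 0, 0]]'

```text
clock: 21.72
tool_pos: [0.5553, 0.0218, -0.0093]
tcp_rot: [-0.0, 0.065, 0.998, 0.0]
force: [-0.6, 0.3, -1.3]
grip_width: 0.0442
```

Request:
servo_tool --translation '[[0, 0, 1], [0, 0, 1]]' --rot '[[0, 0, 0], [0, 0, 0]]'

```text
clock: 21.88
tool_pos: [0.5555, 0.0219, -0.0113]
tcp_rot: [0.0, 0.065, 0.998, 0.0]
force: [1.0, 0.2, -0.9]
grip_width: 0.0437
```

Request:
servo_tool --translation '[[0, 0, 1], [0, 0, 1]]' --rot '[[0, 0, 0], [0, 0, 0]]'

```text
clock: 22.05
tool_pos: [0.5575, 0.0216, -0.0115]
tcp_rot: [0.002, 0.065, 0.998, -0.0]
force: [-1.8, -0.4, 12.7]
grip_width: 0.044
```

The ring has touched the felt: 12.7 N upward, at the height predicted from the grasp. I'll ease off and release.

Request:
servo_tool --translation '[[0, 0, -0.3], [0, 0, 0]]' --rot '[[0, 0.003, 0], [0, 0, 0]]'

```text
clock: 22.22
tool_pos: [0.5584, 0.0216, -0.0105]
tcp_rot: [0.001, 0.065, 0.998, -0.0]
force: [-0.1, -0.4, -0.9]
grip_width: 0.0443
```

Request:
servo_tool --translation '[[0, 0, 0], [0, 0, 0], [0, 0, 0], [0, 0, 0], [0, 0, 0]]' --rot '[[0, 0, 0], [0, 0, 0], [0, 0, 0], [0, 0, 0], [0, 0, 0]]' --jaw -0.6

```text
clock: 22.63
tool_pos: [0.5579, 0.0217, -0.011]
tcp_rot: [0.001, 0.065, 0.998, -0.0]
force: [0.2, 0.7, 1.0]
grip_width: 0.0683
```

```bash
python3 -c "
from h import *
plan(b2w(-.188,0,-.011),172.6)
im,d=grab('scene','s17'); crop(im,(190,100,320,230),6,'s17c')"
```

```text
rot [-0.      0.002  -0.0016] trans mm (rotated) [ 2.8 -1.1  0. ] box [-185.2    1.1  -11. ] F [0.21 0.66 0.98] w 0.0683 t 22.63
```

View pics/s17c.png

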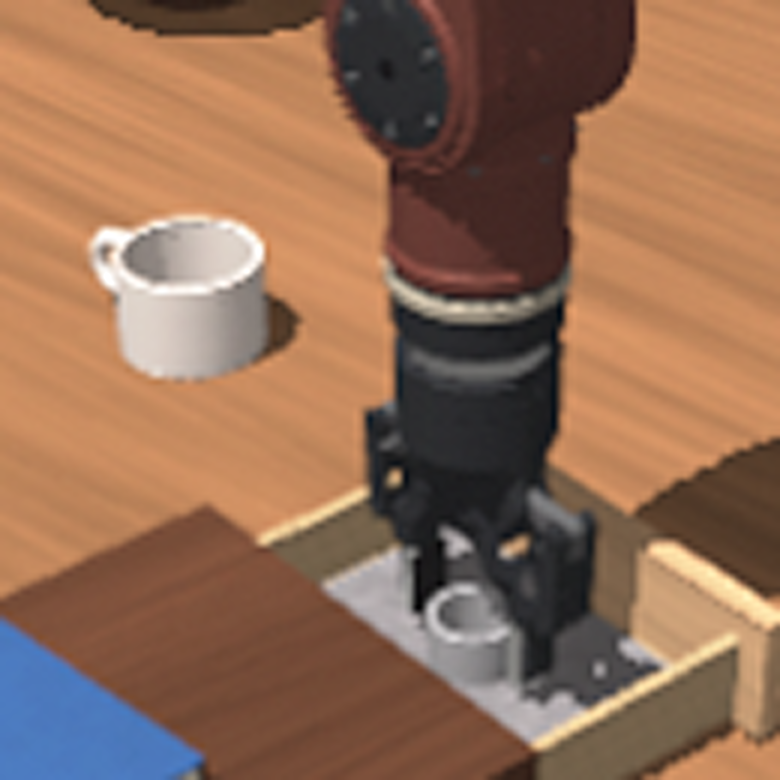

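The ring stands on the felt at (470,640) and the jaws are open to 68 mm. Lifting straight up, slowly at first.

Request:
servo_tool --translation '[[0, 0, -3], [0, 0, -6], [0, 0, -10], [0, 0, -15], [0, 0, -20], [0, 0, -25], [0, 0, -25], [0, 0, -25], [0, 0, -10]]' --rot '[[0, 0, 0], [0, 0, 0], [0, 0, 0], [0, 0, 0], [0, 0, 0], [0, 0, 0], [0, 0, 0], [0, 0, 0], [0, 0, 0]]'

```text
clock: 23.43
tool_pos: [0.555, 0.0219, 0.1372]
tcp_rot: [-0.001, 0.065, 0.998, -0.0]
force: [0.8, -0.4, -0.4]
grip_width: 0.068
```

Request:
servo_tool --translation '[[30, 0, -5], [30, 0, -5], [20, 0, 0], [0, 0, 0], [0, 0, 0], [0, 0, 0], [0, 0, 0]]' --rot '[[0, 0, 0], [0, 0, 0], [0, 0, 0], [0, 0, 0], [0, 0, 0], [0, 0, 0], [0, 0, 0]]'

```text
clock: 24.02
tool_pos: [0.4779, 0.0321, 0.1578]
tcp_rot: [0.007, 0.065, 0.998, -0.0]
force: [0.5, 0.5, -0.1]
grip_width: 0.0683
```

```bash
python3 -c "
from h import *
plan(b2w(-.188,0,.1),172.6)
im,d=grab('scene','s18'); crop(im,(140,100,340,250),4,'s18c')
p=onplane('scene',[[ (x+.5)/6-.5+190,(y+.5)/6-.5+100] for x,y in [(470,612)]],.044); print('ring est (s17)',(1000*w2b(p[0])).round(1))
im0,d0=load('s0') if 0 else load('scene0'); print(im0.shape)
for n,(a,b,c,e) in dict(cup=(200,130,240,165),gob=(143,130,175,180),tin=(310,255,400,328)).items(): print(n,np.abs(im[b:e,a:c].astype(int)-im0[b:e,a:c]).mean().round(2))
im,d=grab('top','t18')"
```

```text
rot [ 0.0004  0.0132 -0.0018] trans mm (rotated) [-77.8  -1.2  57.8] box [-265.8    1.2  157.8] F [ 0.46  0.45 -0.11] w 0.0683 t 24.02
ring est (s17) [-182.3   -2.8   44. ]
(384, 512, 3)
cup 7.26
gob 6.98
tin 6.03
```

View pics/s18c.png

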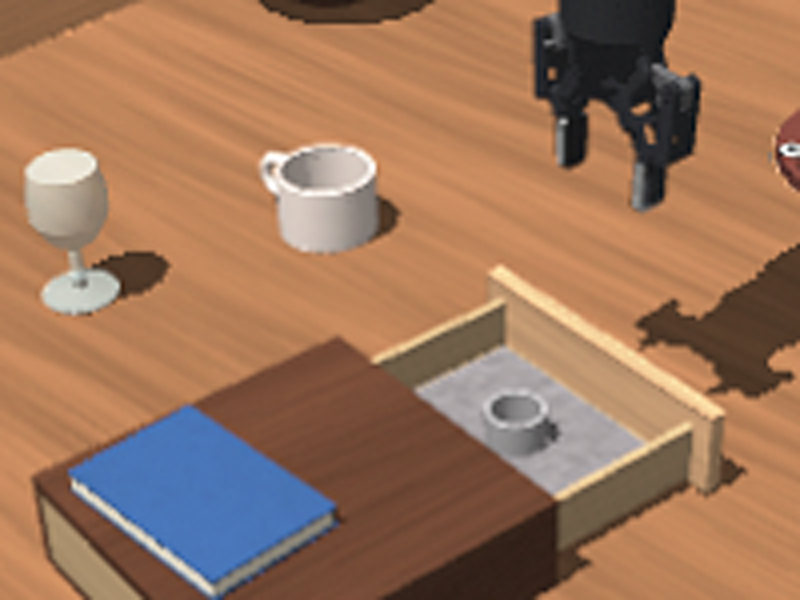

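View pics/t18.png

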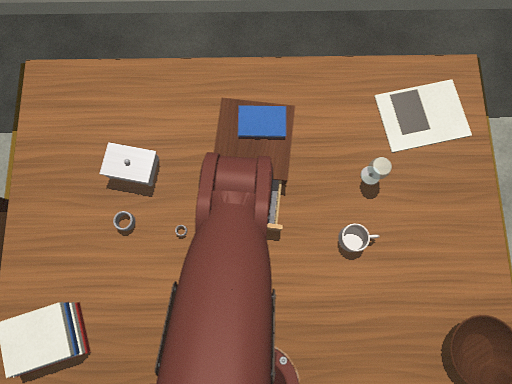

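```bash
python3 -c "
from h import *
im,d=load('s18'); C=cloud('scene',d)
for x,y in ((610,342),(680,388),(560,308)):
    u=[int(round((x+.5)/4-.5+140)),int(round((y+.5)/4-.5+100))]; print((1000*w2b(C[u[1],u[0]])).round(1))
print((1000*w2b(onplane('scene',[[(516.5)/4-.5+140,(407.5)/4-.5+100]],.044)[0])).round(1))
s=read_state(); print(s['force'].round(1),np.abs(s['joint_velocities']).max().round(3))
finish_job()"
```

```text
[-262.9    8.6   70.8]
[-263.4   81.7   69.2]
[-264.2  -44.6   70.4]
[-184.5   -2.3   44. ]
[-0.7 -0.2  0. ] 0.007
the job is handed in; nothing more can be done
```

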